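Space out the ware between the setting-out rails

TASK

Line up the loose ware (green tumbler and whichever of white beaker, bisque cup and low terracotta pot are there) upright in single file between the wooden rails, one by one in order of height: the tallest first, pushed against the stop block, then each next shorter piece. Set every gap with the spacing block: stand it across the channel against the last piece, push the next piece up until the block touches both, then step the block on, so that all gaps end up one block thickness (30 mm). Finally stand the block upright back in its tray, and leave the glaze jars and the tape roll alone.

Things in the scene. Friction and masses are not known exactly. Their poses are not given: they have to be found in the camera images.
- rails: Fixed wooden rails on the table: two parallel rails (14 mm wide, 16 mm high, 72 mm apart inside) run 410 mm from a stop block (110 x 30 mm, 75 mm high) to an open end that flares 45 mm further. No floor between them: ware stands on the table, z = 0. Origin: on the table at the foot of the stop's inner face, midway between the rails; the row runs from it along own -y, own x is across.
- spacer: Loose wooden spacing block, 0.2 kg: body 30 mm thick (own y), 60 mm wide (own x), 70 mm high, with a dark 24 x 24 mm square grip on top that reaches 113 mm above its underside. Origin: centre of its underside, z up. Its 30 mm thickness is the wanted gap; it stands across the channel, own y along the row. Starts upright in its tray.
- rest: Small fixed open wooden tray, 90 (own x) x 110 (own y) x 18 mm, walls 6 mm, inner floor 6 mm above the table: the resting place of the spacing block. Origin: centre of its underside. Mind two fixed things with the gripper's  a turntable at x = 0.31 m, y = 0 (head 230 mm across, 137 mm high), and to the right an open drawer with a knob (y below -0.44 m, x above 0.42 m, up to 205 mm high).
- tumbler: Green hollow tumbler without handle, the tallest piece: 84 mm high, 65 mm across at the rim, narrowing to about 57 mm at the foot. Origin: centre of its underside, z up. Always present.
- beaker: White hollow beaker without handle: 68 mm high, 68 mm across at the rim, about 60 mm at the foot. Origin: centre of its underside, z up. May be absent.
- cup: Unglazed bisque (pale pink) hollow cup without handle: 62 mm high, 68 mm across at the rim, about 57 mm at the foot. Origin: centre of its underside, z up. May be absent.
- pot: Low terracotta hollow pot, the shortest piece: 50 mm high, 66 mm across at the rim, 54 mm at the foot. Origin: centre of its underside, z up. May be absent.
- masking_tape: Bystander: roll of masking tape lying flat, 96 mm across, 25 mm high. Origin: centre of its underside.
- glaze_jar_1: Bystander: lidded glaze jar, 65 mm across, 86 mm high. Origin: centre of its underside.
- glaze_jar_2: Bystander: lidded glaze jar, 64 mm across, 86 mm high. Origin: centre of its underside.
Things that resemble listed ones, but are neither listed nor needed, are in the scene too. Leave any purple look-alike of the tumbler alone.

How it is judged:
On the way, in this order (a step that is already met when the one before it is completed fails the run):
1. the tumbler stands between the rails against the stop (x of tumbler in the frame of rails between -0.012 and 0.012 m and y of tumbler in the frame of rails between -0.43 and -0.02 m and height (world z) of tumbler below 0.008 m and angle between tumbler's own z axis and vertical below 0.1 rad and y of tumbler in the frame of rails above -0.038 m), for 0.2 s.
2. the beaker stands between the rails one block thickness from its neighbour, the spacing block standing upright against it (x of beaker in the frame of rails between -0.012 and 0.012 m and y of beaker in the frame of rails between -0.43 and -0.02 m and height (world z) of beaker below 0.008 m and angle between beaker's own z axis and vertical below 0.1 rad and angle between the z axis of spacer and the z axis of beaker, either way round below 0.1 rad and (horizontal distance between beaker and tumbler between 0.0915 and 0.1015 m and distance between spacer and beaker below 0.0535 m)), for 0.2 s.
3. the cup stands between the rails one block thickness from its neighbour, the spacing block standing upright against it (x of cup in the frame of rails between -0.012 and 0.012 m and y of cup in the frame of rails between -0.43 and -0.02 m and height (world z) of cup below 0.008 m and angle between cup's own z axis and vertical below 0.1 rad and angle between the z axis of spacer and the z axis of cup, either way round below 0.1 rad and ((horizontal distance between cup and tumbler between 0.0915 and 0.1015 m and distance between spacer and cup below 0.0535 m) or (horizontal distance between cup and beaker between 0.093 and 0.103 m and distance between spacer and cup below 0.0535 m))), for 0.2 s.
4. the pot stands between the rails one block thickness from its neighbour, the spacing block standing upright against it (x of pot in the frame of rails between -0.012 and 0.012 m and y of pot in the frame of rails between -0.43 and -0.02 m and height (world z) of pot below 0.008 m and angle between pot's own z axis and vertical below 0.1 rad and angle between the z axis of spacer and the z axis of pot, either way round below 0.1 rad and ((horizontal distance between pot and tumbler between 0.0905 and 0.1005 m and distance between spacer and pot below 0.0525 m) or (horizontal distance between pot and beaker between 0.092 and 0.102 m and distance between spacer and pot below 0.0525 m) or (horizontal distance between pot and cup between 0.092 and 0.102 m and distance between spacer and pot below 0.0525 m))), for 0.2 s.
At the end, for the whole second after the job is handed in: All ware present stands upright in the channel within 12 mm of its mid line, tallest first, the tumbler within 5 mm of the stop; neighbours' centres are 30 mm plus their rim radii apart, within 4.5 mm; the block stands upright in its tray within 30 mm of its middle; all at rest (all of step 1 and linear speed of each of tumbler, beaker, cup, pot, spacer below 0.02 m/s and x of beaker in the frame of rails between -0.012 and 0.012 m and y of beaker in the frame of rails between -0.43 and -0.02 m and height (world z) of each of beaker, cup, pot below 0.008 m and angle between each of beaker, cup, pot, spacer's own z axis and vertical below 0.1 rad and horizontal distance between beaker and tumbler between 0.092 and 0.101 m and x of cup in the frame of rails between -0.012 and 0.012 m and y of cup in the frame of rails between -0.43 and -0.02 m and (horizontal distance between cup and tumbler between 0.092 and 0.101 m or horizontal distance between cup and beaker between 0.0935 and 0.1025 m) and x of pot in the frame of rails between -0.012 and 0.012 m and y of pot in the frame of rails between -0.43 and -0.02 m and (horizontal distance between pot and tumbler between 0.091 and 0.1 m or horizontal distance between pot and beaker between 0.0925 and 0.1015 m or horizontal distance between pot and cup between 0.0925 and 0.1015 m) and horizontal distance between spacer and rest below 0.03 m and height (world z) of spacer below 0.012 m); the robot touches nothing.
It fails at once if the glaze jar 1 is shifted more than 3 cm (distance of glaze_jar_1 from where it was at the start of the episode above 0.03 m).
It fails at once if the glaze jar 2 is shifted more than 3 cm (distance of glaze_jar_2 from where it was at the start of the episode above 0.03 m).
It fails at once if the masking tape is shifted more than 3 cm (distance of masking_tape from where it was at the start of the episode above 0.03 m).
Of beaker, cup, pot only 2 to 3 are there at a start; the rules pass over those that are not, and their reading is None.
At some moment in a run one of tumbler, beaker, cup, pot may be knocked a few centimetres aside while the robot is not near it.
It also fails if it takes over 210 s, if anything falls off the work surface, if the arm or the gripper's body presses on something with over 40 N, if the wrist force passes 120 N, or if a joint passes its speed limit or range.

ROBOT

A 6-joint arm with a two-finger parallel gripper is mounted at the origin on the work surface; the furniture and walls round the work are solid. World frame = base frame: x ahead of the robot, y to its left, z up, the work surface at z = 0. Lengths are in m, angles in rad, forces in N, time in s.
With the tool pointing down it reaches from about 0.275 to 0.775 m from the base axis. Payload 14.6 kg.
Tool frame: the origin (TCP) lies midway between the tips of the shut fingers; the grasp point (between the pads) lies 19 mm behind it; z points along the fingers, y is the direction in which the jaws open and shut (so a half turn about z gives the same grasp; the last joint's range is limited). The gripper opens to 85 mm and grips with 20 to 120 N. Pads are 22 mm wide; open, the fingers measure 114 mm over their backs; the gripper's body (76 mm by 85 mm) begins 54 mm behind the grasp point. The pads swing forward as they close: fully open they stand 13 mm farther back than shut.
Start: joints at [0.965, 0.263, -0.048, 1.259, 0, 1.415], TCP at [0.229, 0.473, 0.231] pointing down, gripper open.
Joint ranges: [-2.65, 2.65], [-0.89, 1.7], [-1.18, 1.37], [-2.13, 2.11], [-1.35, 1.29], [-3.14, 3.14]. Speed limits (rad/s): [1.89, 1.89, 2.57, 2.79, 3.14, 3.14].

INTERFACE

Orientations are given as [roll, pitch, yaw] about the fixed x, y, z axes, in that order (R = Rz(yaw) Ry(pitch) Rx(roll)).
In Python, from workcell import monitor, get_image, job gives the robot as it stands. The module is installed in compiled form; this text tells all that it offers.
- The arm moves only by the tool arm_command, never from a script. Its argument "series" is a list of rows, each a list of 7 numbers: the opening, from -1 (shut) to 1 (fully open), then the shift along the tool's x, y, z in cm, then the turn, a rotation vector about the tool's x, y, z in degrees. In form: [[gripper, tx, ty, tz, wx, wy, wz], ...]. A call has 1 to 10 rows; each row is the pose to reach, as a shift and turn from the pose commanded when the call began, along the tool's axes at that moment; what a row does not reach only later rows make up. A row lasts 1/10 s, in which the tool goes at most 50 mm and 8.59 degrees, less where a joint would pass 70% of its speed; a pose out of reach is approached as far as the arm can. A call with a gripper value outside its range is refused whole. The fingers move at their own pace and stop on an object; the grip force is fixed at half the most. Time passes only in rows, so rows that repeat a pose let the fingers close. It gives the time, the measured TCP pose, the force and the opening at its end, in the units of the state.
- monitor.get_obs(): the state, without advancing time (a new reading comes with each control period).
- get_image(name): name is "scene" or "top" or "wrist"; returns a dict with "pixels" (384x512x3 uint8, red, green, blue), "mtx" (3x3 intrinsics, pixels), "dist" ([k1, k2, p1, p2, k3] as OpenCV has them; the pictures are not rectified), "rvec" (rotation vector, rad) and "tvec" (3), from world to camera coordinates, as OpenCV has them. Camera axes: x right, y down, z forward; pixel columns grow to the right and rows downward; lengths in m; the calibration is good to about 2 mm. A picture is of the moment at which its call begins. There is no depth.
- job.close_job(): hands the job in, once; it reports no verdict.
The state is a dict: "clock": time; "q": joint angles; "joint_velocities": joint speeds; "joint_efforts": joint torques, N m; "eef_pos": TCP position; "tool_rot": TCP orientation; "contact_force": force on the tool from outside, world axes, zero at the start; "wrist_torque": the same for the moment, N m; "width": finger opening in m.
Only numpy, scipy, OpenCV 4.12 (cv2) and the standard library are available. Lean on these libraries where they do the work, as an engineer would, in place of code of your own. Each camera call takes 0.05 s, during which the arm holds its last target.

## Working session

There is one attempt and no reset: what is moved stays moved. The work goes in short steps, Python scripts to look and compute and a tool call to move; the robot and the scene stay as the last step left them, time stands still between calls to the robot, and variables do not carry over. Pictures are saved under pics/ and viewed, and the job is handed in when it is done.

Besides the shell and the picture viewer there is one more tool, called after ">>>" by a JSON object that holds its "name" and its "arguments". arm_command: Moves the arm, as the interface text tells. Its arguments: {"type":"object","properties":{"series":{"type":"array"}},"required":["series"]}

```bash
mkdir -p pics; ls
cat > h.py <<'E'
import numpy as np,cv2
from workcell import monitor,get_image,job
def cap(name,fn=None):
    d=get_image(name)
    if fn: cv2.imwrite('pics/'+fn,d['pixels'][:,:,::-1])
    return d
def ray(d,px):
    px=np.array(px,float).reshape(-1,1,2)
    u=cv2.undistortPoints(px,d['mtx'],d['dist']).reshape(-1,2)
    R=cv2.Rodrigues(np.array(d['rvec'],float))[0];t=np.array(d['tvec'],float).reshape(3)
    c=-R.T@t
    v=np.c_[u,np.ones(len(u))]@R
    return c,v
def onz(d,px,z):
    c,v=ray(d,px)
    return c+v*((z-c[2])/v[:,2])[:,None]
def proj(d,P):
    return cv2.projectPoints(np.array(P,float).reshape(-1,1,3),np.array(d['rvec'],float),np.array(d['tvec'],float),d['mtx'],np.array(d['dist'],float))[0].reshape(-1,2)
E
python3 - <<'E'
from h import *
print(monitor.get_obs())
for n in('scene','top','wrist'):
    d=cap(n,n+'0.png');print(n,d['mtx'].tolist(),d['dist'],ray(d,[[256,192]]))
E
```

```text
pics
{'clock': 0.0, 'q': array([ 9.64705181e-01,  2.63501915e-01, -4.89478366e-02,  1.25939827e+00,
       -3.32319627e-05,  1.41552933e+00]), 'joint_velocities': array([-2.35620942e-05, -7.20686810e-04,  3.86243462e-04,  1.02996370e-03,
       -1.17416938e-03,  1.81511738e-04]), 'joint_efforts': array([-1.26250266e-03, -6.37619233e+01,  3.84565687e+01,  1.39375526e-02,
       -2.00382669e-04, -3.54401914e-05]), 'eef_pos': array([0.22858125, 0.47231238, 0.23083199]), 'tool_rot': array([-3.14054847e+00, -1.29806362e-04,  2.69076845e+00]), 'contact_force': array([-0.75041254, -0.8135095 , -0.33089245]), 'wrist_torque': array([ 0.04594086, -0.00376798,  0.02586949]), 'width': 0.08546213371297658}
scene [[498.9328979767459, 0.0, 258.547290320154], [0.0, 498.9328979767459, 186.802022613635], [0.0, 0.0, 1.0]] [-0.16850941  0.          0.          0.          0.        ] (array([-0.11883394, -0.66481666,  1.10868819]), array([[ 0.44961927,  0.45478391, -0.76886196]]))
top [[363.4651194746252, 0.0, 258.5618123349711], [0.0, 363.4651194746252, 187.5715141863138], [0.0, 0.0, 1.0]] [-0.08517576  0.          0.          0.          0.        ] (array([ 0.32545548, -0.02511928,  0.93584327]), array([[ 0.20166064,  0.00656226, -0.97953461]]))
wrist [[281.64250644997077, 0.0, 259.23248358422825], [0.0, 281.64250644997077, 191.99454266016156], [0.0, 0.0, 1.0]] [-0.06126795  0.          0.          0.          0.        ] (array([0.16618164, 0.5040048 , 0.37357583]), array([[ 0.24124236, -0.13040983, -0.96173132]]))
```

View pics/top0.png

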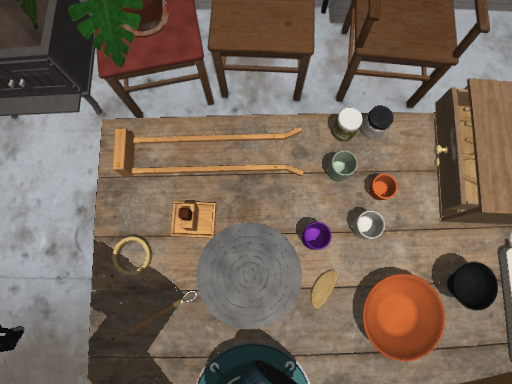

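View pics/scene0.png

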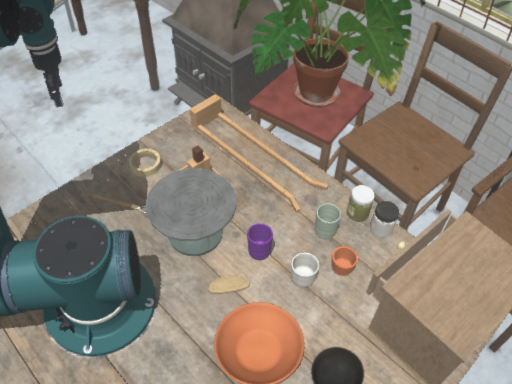

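View pics/wrist0.png

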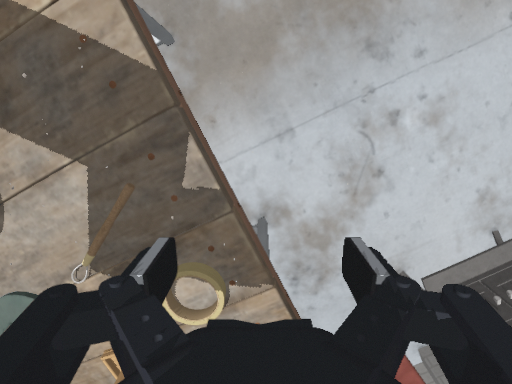

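Run:
```python
from h import *
t=cv2.imread('pics/top0.png');s=cv2.imread('pics/scene0.png')
a=cv2.resize(t[100:270,300:420],None,fx=3.4,fy=3.4,interpolation=cv2.INTER_CUBIC)
b=cv2.resize(s[170:300,230:410],None,fx=3.2,fy=3.2,interpolation=cv2.INTER_CUBIC)[:578,:380]
b=cv2.resize(s[170:300,230:410],(390,282),interpolation=cv2.INTER_CUBIC)
o=np.zeros((590,800,3),np.uint8);o[:a.shape[0],:a.shape[1]]=a;o[:282,410:]=b
c=cv2.resize(s[95:215,170:330],(380,285),interpolation=cv2.INTER_CUBIC);o[295:580,410:790]=c
cv2.imwrite('pics/crop1.png',o)
cv2.imwrite('pics/crop2.png',cv2.resize(t[110:250,95:310],None,fx=3.7,fy=3.7,interpolation=cv2.INTER_CUBIC))
```

```text
(no output)
```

View pics/crop1.png

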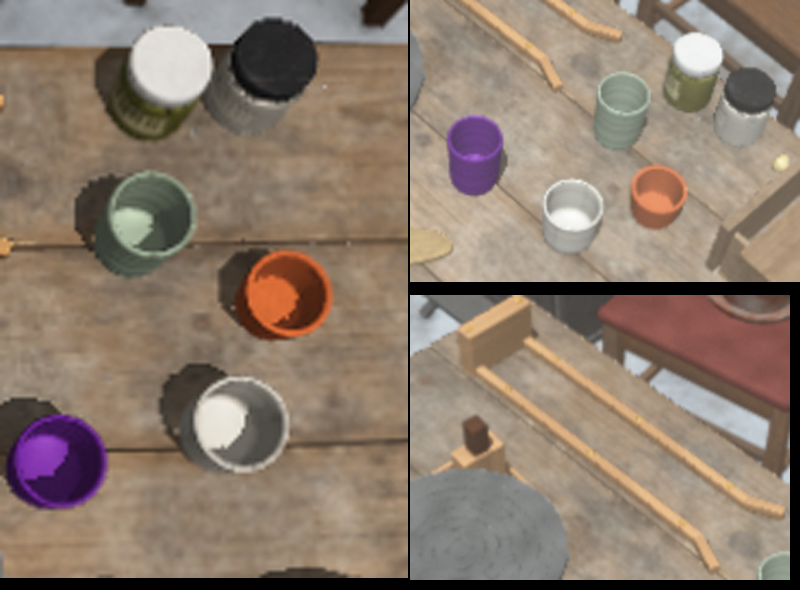

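View pics/crop2.png

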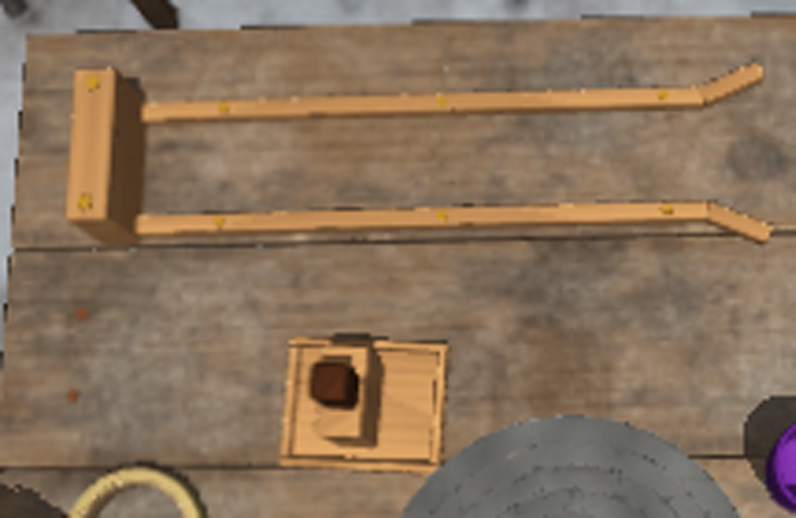

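```bash
cat >> h.py <<'E'
from scipy.optimize import least_squares
def cmask(im,kind):
    hsv=cv2.cvtColor(im,cv2.COLOR_RGB2HSV).astype(int);H,S,V=hsv[...,0],hsv[...,1],hsv[...,2]
    if kind=='tumbler': m=(H>42)&(H<90)&(S>25)&(S<110)&(V>55)
    if kind=='pot': m=(H<12)&(S>165)&(V>70)
    if kind=='beaker': m=(S<38)&(V>85)
    m=m.astype(np.uint8)*255
    return cv2.morphologyEx(m,cv2.MORPH_CLOSE,np.ones((3,3)))
def blob(d,kind,near,rad=45):
    """largest blob near pixel"""
    m=cmask(d['pixels'],kind); z=np.zeros_like(m); cv2.circle(z,(int(near[0]),int(near[1])),rad,255,-1); m=m&z
    cs,_=cv2.findContours(m,cv2.RETR_EXTERNAL,cv2.CHAIN_APPROX_NONE)
    return max(cs,key=cv2.contourArea).reshape(-1,2).astype(float)
HT=dict(tumbler=.084,beaker=.068,pot=.050,cup=.062);RR=dict(tumbler=.0325,beaker=.034,pot=.033,cup=.034)
def rimfit(d,cont,z,cosmin=0.0,r=None):
    """circle fit of far-side silhouette arc cast onto plane z"""
    P=onz(d,cont,z)[:,:2];c,_=ray(d,[[256,192]])
    hull=cv2.convexHull(cont.astype(np.float32)).reshape(-1,2)
    P=onz(d,cont,z)[:,:2]
    ctr=P.mean(0)
    for _ in range(6):
        out=ctr-c[:2];out/=np.linalg.norm(out)
        v=P-ctr;sel=(v@out)/np.linalg.norm(v,axis=1)>cosmin
        f=lambda p:np.hypot(*(P[sel]-p[:2]).T)-(p[2] if r is None else r)
        s=least_squares(f,[*ctr,.033],loss='soft_l1',f_scale=.001)
        ctr=s.x[:2]
    return s.x,np.sqrt(np.mean(f(s.x)**2))
E
python3 - <<'E'
from h import *
T=cap('top');S=cap('scene')
nt=dict(tumbler=(343,165),beaker=(370,224),pot=(384,187));ns=dict(tumbler=(327,221),beaker=(305,270),pot=(344,261))
for k in nt:
    ct=blob(T,k,nt[k],28);cs=blob(S,k,ns[k],28)
    for dz in(-.02,0,.02):
        a=rimfit(T,ct,HT[k]+dz);b=rimfit(S,cs,HT[k]+dz)
        print(k,dz,len(ct),a[0].round(4),round(a[1],4),len(cs),b[0].round(4),round(b[1],4))
E
```

```text
tumbler -0.02 80 [ 0.5755 -0.2413  0.0304] 0.0007 110 [-7.875260e+01 -1.464134e+02  3.300000e-02] nan
tumbler 0 80 [ 0.5698 -0.2363  0.0297] 0.0006 110 [-1.265722e+02 -2.344965e+02  3.300000e-02] nan
tumbler 0.02 80 [ 0.564  -0.2314  0.029 ] 0.0006 110 [-5.17273e+01 -9.65661e+01  3.30000e-02] nan
beaker -0.02 83 [ 0.4212 -0.3007  0.033 ] 0.0006 136 [ 0.4233 -0.2932  0.0418] 0.0027
beaker 0 83 [ 0.419  -0.2945  0.0323] 0.0006 136 [ 0.413  -0.3002  0.041 ] 0.0026
beaker 0.02 83 [ 0.4168 -0.2883  0.0315] 0.0006 136 [ 0.4028 -0.3072  0.0402] 0.0026
  return _methods._mean(a, axis=axis, dtype=dtype,
  ret = ret.dtype.type(ret / rcount)
Traceback (most recent call last):
  File "h.py", line 31, in blob
    return max(cs,key=cv2.contourArea).reshape(-1,2).astype(float)
           ~~~^^^^^^^^^^^^^^^^^^^^^^^^
ValueError: max() iterable argument is empty
```

Run:
```python
from h import *
T=cv2.imread('pics/top0.png')[:,:,::-1].copy();S=cv2.imread('pics/scene0.png')[:,:,::-1].copy()
for im,pts in((T,dict(t=[(352,160),(335,172),(337,168)],p=[(390,187),(380,187),(373,187)],b=[(380,222),(366,224),(385,225)])),(S,dict(t=[(327,230),(327,210)],p=[(344,267),(344,256),(335,262)],b=[(305,278),(305,265),(300,258)]))):
    hs=cv2.cvtColor(im,cv2.COLOR_RGB2HSV)
    for k in pts: print(k,[hs[y,x].tolist() for x,y in pts[k]])
    print('table',hs[205,350],hs[150,400])
    for k in('tumbler','pot','beaker'): pass
o=np.hstack([np.vstack([cmask(T,k)[90:270,290:420] for k in('tumbler','pot','beaker')]),np.vstack([cmask(S,k)[180:360,250:380] for k in('tumbler','pot','beaker')])])
cv2.imwrite('pics/mask.png',o)
```

```text
t [[47, 34, 68], [48, 39, 78], [48, 34, 187]]
p [[9, 192, 77], [10, 191, 223], [10, 192, 209]]
b [[17, 31, 73], [21, 15, 233], [16, 57, 147]]
table [ 15  69 134] [ 14  76 158]
t [[51, 26, 140], [54, 24, 159]]
p [[10, 142, 221], [9, 137, 179], [9, 143, 221]]
b [[27, 14, 169], [23, 12, 192], [26, 10, 171]]
table [ 26  56 128] [ 14  99 132]
```

View pics/mask.png

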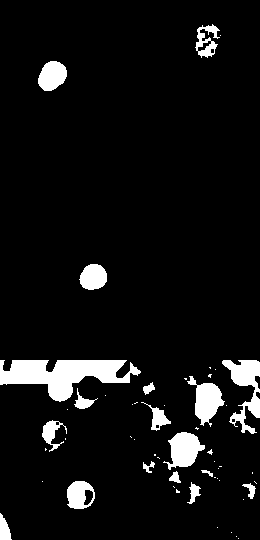

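```bash
python3 - <<'E'
s=open('h.py').read()
a=s.index("    if kind=='tumbler'");b=s.index("    m=m.astype")
s=s[:a]+"""    if kind=='tumbler': m=(H>36)&(H<90)&(S>14)&(S<110)&(V>50)
    if kind=='pot': m=(H<13)&(S>115)&(V>60)
    if kind=='beaker': m=(S<45)&(V>55) if top else (S<22)&(V>85)
"""+s[b:]
s=s.replace("def cmask(im,kind):","def cmask(im,kind,top=True):").replace("def blob(d,kind,near,rad=45):","def blob(d,kind,near,rad=45,top=True):").replace("cmask(d['pixels'],kind)","cmask(d['pixels'],kind,top)")
open('h.py','w').write(s)
E
python3 - <<'E'
from h import *
T=cap('top');S=cap('scene')
nt=dict(tumbler=(343,165),beaker=(370,224),pot=(384,187));ns=dict(tumbler=(327,221),beaker=(305,270),pot=(344,261))
for k in nt:
    ct=blob(T,k,nt[k],28);cs=blob(S,k,ns[k],24,False)
    print(k,cv2.boundingRect(ct.astype(np.int32)),cv2.boundingRect(cs.astype(np.int32)))
    for dz in(-.02,0,.02):
        a=rimfit(T,ct,HT[k]+dz);b=rimfit(S,cs,HT[k]+dz,.3,RR[k]-.001)
        print(k,dz,len(ct),a[0].round(4),round(a[1],4),len(cs),b[0].round(4),round(b[1],4))
E
```

```text
tumbler (328, 151, 29, 30) (315, 203, 26, 36)
tumbler -0.02 82 [ 0.5753 -0.2413  0.0307] 0.0006 92 [ 0.5815 -0.2299  0.033 ] 0.0011
tumbler 0 82 [ 0.5696 -0.2363  0.03  ] 0.0006 92 [ 0.5675 -0.2388  0.033 ] 0.0011
tumbler 0.02 82 [ 0.5638 -0.2314  0.0293] 0.0006 92 [ 0.5535 -0.2475  0.033 ] 0.0011
beaker (353, 210, 32, 29) (291, 253, 28, 34)
beaker -0.02 85 [ 0.4214 -0.3002  0.0338] 0.0009 89 [ 0.4288 -0.2881  0.033 ] 0.0008
beaker 0 85 [ 0.4192 -0.294   0.033 ] 0.0008 89 [ 0.4179 -0.2956  0.033 ] 0.0007
beaker 0.02 85 [ 0.4171 -0.2878  0.0322] 0.0008 89 [ 0.4069 -0.3031  0.033 ] 0.0007
pot (369, 173, 29, 27) (332, 246, 26, 29)
pot -0.02 77 [ 0.5214 -0.351   0.0326] 0.0007 75 [ 0.5271 -0.3382  0.033 ] 0.001
pot 0 77 [ 0.5171 -0.3438  0.0319] 0.0007 75 [ 0.5144 -0.3445  0.033 ] 0.001
pot 0.02 77 [ 0.5127 -0.3366  0.0312] 0.0007 75 [ 0.5018 -0.351   0.033 ] 0.0011
```

```bash
python3 - <<'E'
from h import *
T=cap('top');S=cap('scene')
for d,n in((T,'t'),(S,'s')):
    hs=cv2.cvtColor(d['pixels'],cv2.COLOR_RGB2HSV).astype(int)
    m=((hs[...,0]>8)&(hs[...,0]<20)&(hs[...,1]>(118 if n=='t' else 88))&(hs[...,2]>(150 if n=='t' else 150))).astype(np.uint8)*255
    c=m[100:250,95:310] if n=='t' else m[80:230,120:340]
    cv2.imwrite(f'pics/rm_{n}.png',cv2.resize(c,None,fx=3,fy=3,interpolation=0))
E
python3 -c "
import cv2,numpy as np
a=cv2.imread('pics/rm_t.png');b=cv2.imread('pics/rm_s.png')
w=max(a.shape[1],b.shape[1]);p=lambda i:np.pad(i,((0,0),(0,w-i.shape[1]),(0,0)))
o=np.vstack([p(a),p(b)]);cv2.imwrite('pics/rm.png',cv2.resize(o,(w*600//o.shape[0],600)))"
```

```text
(no output)
```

View pics/rm.png

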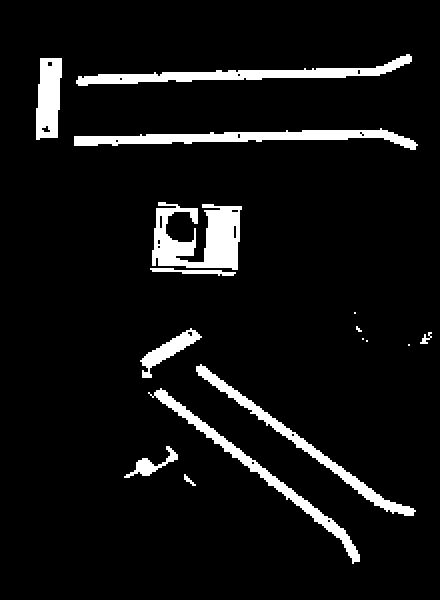

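```bash
python3 - <<'E'
from h import *
T=cap('top')
d=T
hs=cv2.cvtColor(d['pixels'],cv2.COLOR_RGB2HSV).astype(int)
m=((hs[...,0]>8)&(hs[...,0]<20)&(hs[...,1]>118)&(hs[...,2]>150))
R={}
for n,(r0,r1) in dict(up=(128,150),lo=(158,182)).items():
    far=[];near=[]
    for u in range(145,272):
        v=np.where(m[r0:r1,u])[0]+r0
        if len(v): far.append((u,v.min()-.5));near.append((u,v.max()+.5))
    for nm,pts in(('far',far),('near',near)):
        P=onz(d,pts,.016)[:,:2]
        a,b=np.polyfit(P[:,1],P[:,0],1);r=P[:,0]-a*P[:,1]-b
        k=abs(r)<.0025;a,b=np.polyfit(P[k,1],P[k,0],1)
        print(n,nm,'slope',round(a,4),'x@y=.1',round(b+.1*a,4),'rms',r.std().round(4))
# stop
mm=(m.astype(np.uint8)*255); z=np.zeros_like(mm); z[120:185,105:134]=255
cs,_=cv2.findContours(mm&z,cv2.RETR_EXTERNAL,cv2.CHAIN_APPROX_NONE)
c=max(cs,key=cv2.contourArea).reshape(-1,2).astype(np.float32)
P=onz(d,c,.075)[:,:2].astype(np.float32)
print('stop',cv2.minAreaRect(P),P.min(0),P.max(0))
# tray: z .018 outer
z[:]=0;z[195:245,160:225]=255
cs,_=cv2.findContours(cv2.morphologyEx(mm,cv2.MORPH_CLOSE,np.ones((7,7)))&z,cv2.RETR_EXTERNAL,cv2.CHAIN_APPROX_NONE)
c=max(cs,key=cv2.contourArea).reshape(-1,2).astype(np.float32)
print('tray',cv2.minAreaRect(onz(d,c,.018)[:,:2].astype(np.float32)),cv2.boundingRect(c.astype(np.int32)))
for nm,dd,(a,b,c0,e) in(('t',T,(178,196,202,226)),('s',cap('scene'),(185,210,140,165))):
    h=cv2.cvtColor(dd['pixels'],cv2.COLOR_RGB2HSV).astype(int)[c0:e,a:b]
    g=(h[...,2]<100)&(h[...,0]<12)&(h[...,1]>90)
    v,u=np.where(g); print(nm,'grip px',u.min()+a,u.max()+a,v.min()+c0,v.max()+c0,u.mean()+a,v.mean()+c0,len(u))
E
python3 - <<'E'
import cv2,numpy as np
t=cv2.imread('pics/top0.png');s=cv2.imread('pics/scene0.png')
o=np.hstack([cv2.resize(t[195:245,160:225],(400,308),interpolation=2),cv2.resize(s[130:190,170:230],(308,308),interpolation=2)])
cv2.imwrite('pics/grip.png',o)
E
```

```text
up far slope -0.0011 x@y=.1 0.674 rms 0.0009
up near slope -0.0034 x@y=.1 0.6611 rms 0.001
lo far slope -0.0028 x@y=.1 0.5877 rms 0.0008
lo near slope 0.0 x@y=.1 0.5755 rms 0.0009
stop ((0.6222357749938965, 0.3243499994277954), (0.10626590996980667, 0.028590500354766846), 0.4477938115596771) [0.56903183 0.30991808] [0.67526203 0.33853662]
tray ((0.4482365846633911, 0.14368785917758942), (0.10926290601491928, 0.08895993232727051), 85.97974395751953) (170, 201, 46, 37)
t grip px 179 191 208 219 184.83739837398375 213.5040650406504 123
s grip px 193 200 150 161 196.72727272727272 153.0909090909091 11
```

View pics/grip.png

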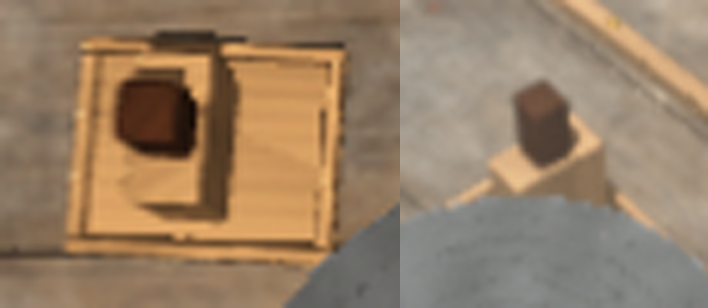

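Run:
```python
from h import *
T=cap('top');S=cap('scene')
print(onz(T,[[184.2,213.3]],.119), onz(T,[[179,208],[191.7,208],[179,220]],.119))
c=(onz(T,[[184.2,213.3]],.119)[0]);print(proj(S,[c]), 'observed scene top-face center ~', 170+543/308*60-0+ -400/308*60,130+90/308*60)
# body right bottom edges top view; lower body corner
px=lambda x,y:(160+x/6.15,195+y/6.16)
print(onz(T,[px(132,68),px(185,70),px(205,205),px(132,205)],.076))
print(onz(S,[[170+(493-400)/5.13,130+162/5.13],[170+(604-400)/5.13,130+150/5.13],[170+(575-400)/5.13,130+112/5.13],[170+(530-400)/5.13,130+193/5.13]],.076))
```

```text
[[0.44780434 0.14478365 0.119     ]] [[0.46026329 0.15699961 0.119     ]
 [0.45966337 0.1277875  0.119     ]
 [0.43269132 0.15638424 0.119     ]]
[[197.04463896 149.25361052]] observed scene top-face center ~ 197.8571428571429 147.53246753246754
[[0.47201601 0.16071589 0.076     ]
 [0.47079147 0.13981612 0.076     ]
 [0.41789537 0.13120945 0.076     ]
 [0.41842061 0.15961048 0.076     ]]
[[0.42270512 0.15937392 0.076     ]
 [0.47339099 0.12400308 0.076     ]
 [0.48063687 0.15776017 0.076     ]
 [0.42284778 0.12716808 0.076     ]]
```

```bash
cat >> h.py <<'E'
from scipy.spatial.transform import Rotation as Ro
def to(x,y,z,yaw_deg,verbose=True):
    """row numbers from measured pose to target tool-down pose"""
    o=monitor.get_obs();R0=Ro.from_euler('xyz',o['tool_rot'])
    t=R0.inv().apply(np.array([x,y,z])-o['eef_pos'])*100
    w=(R0.inv()*Ro.from_euler('xyz',[np.pi,0,np.radians(yaw_deg)])).as_rotvec(degrees=True)
    print('at',o['eef_pos'].round(4),o['tool_rot'].round(3),'F',o['contact_force'].round(1),'w',round(o['width'],4),'clk',round(o['clock'],1))
    print('row t',t.round(2),'w',w.round(1))
E
python3 - <<'E'
from h import *
T=cap('top')
print(onz(T,[[349.5,118.5],[380.5,117],[317,233]],.086))
to(.569,-.238,.20,180)
E
```

```text
[[ 0.68377847 -0.25847371  0.086     ]
 [ 0.68681725 -0.33824515  0.086     ]
 [ 0.39937978 -0.15989603  0.086     ]]
at [0.2287 0.4725 0.2313] [3.142 0.    2.691] F [ 0.   0.7 -0.7] w 0.0856 clk 0.7
row t [-61.58 -49.13   3.13] w [  0.    0.  -25.8]
```

>>> {"name": "arm_command", "arguments": {"series": [[1, -61.6, -49.1, 0.5, 0, 0, -25.8], [1, -61.6, -49.1, 0.5, 0, 0, -25.8], [1, -61.6, -49.1, 0.5, 0, 0, -25.8], [1, -61.6, -49.1, 0.5, 0, 0, -25.8], [1, -61.6, -49.1, 0.5, 0, 0, -25.8], [1, -61.6, -49.1, 0.5, 0, 0, -25.8], [1, -61.6, -49.1, 0.5, 0, 0, -25.8], [1, -61.6, -49.1, 0.5, 0, 0, -25.8], [1, -61.6, -49.1, 0.5, 0, 0, -25.8], [1, -61.6, -49.1, 0.5, 0, 0, -25.8]]}}

```text
clock: 1.7
eef_pos: [0.4389, 0.034, 0.2285]
tool_rot: [3.142, 0.001, 3.141]
contact_force: [0.9, 1.3, -0.1]
width: 0.0857
```

Run:
```python
from h import *
to(.569,-.238,.20,180)
```

```text
at [0.4389 0.034  0.2285] [3.142e+00 1.000e-03 3.141e+00] F [ 0.9  1.3 -0.1] w 0.0857 clk 1.7
row t [-13.03 -27.19   2.86] w [ 0.  0. -0.]
```

>>> {"name": "arm_command", "arguments": {"series": [[1, -13.0, -27.2, 2.9, 0, 0, 0], [1, -13.0, -27.2, 2.9, 0, 0, 0], [1, -13.0, -27.2, 2.9, 0, 0, 0], [1, -13.0, -27.2, 2.9, 0, 0, 0], [1, -13.0, -27.2, 2.9, 0, 0, 0], [1, -13.0, -27.2, 2.9, 0, 0, 0], [1, -13.0, -27.2, 2.9, 0, 0, 0], [1, -13.0, -27.2, 2.9, 0, 0, 0]]}}

```text
clock: 2.5
eef_pos: [0.5682, -0.2368, 0.1984]
tool_rot: [3.141, -0.001, 3.14]
contact_force: [-0.8, 0.9, 0.8]
width: 0.0856
```

Run:
```python
from h import *
to(.569,-.238,.04,180)
W=cap('wrist','w1.png')
print(proj(W,[[.569,-.238,.084],[.569,-.238,0]]),ray(W,[[256,192]])[0])
```

```text
at [ 0.5682 -0.2368  0.1984] [ 3.141e+00 -1.000e-03  3.140e+00] F [-0.8  0.9  0.8] w 0.0856 clk 2.5
row t [-0.09 -0.13 15.84] w [ 0.  -0.1 -0.1]
[[256.51057169 189.07810675]
 [257.10521541 171.17497759]] [ 0.49890409 -0.23556432  0.34118913]
```

View pics/w1.png

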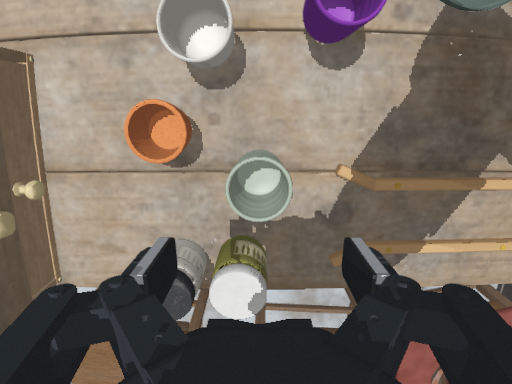

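>>> {"name": "arm_command", "arguments": {"series": [[1, 0, 0, 15.8, 0, 0, 0], [1, 0, 0, 15.8, 0, 0, 0], [1, 0, 0, 15.8, 0, 0, 0], [1, 0, 0, 15.8, 0, 0, 0], [-0.9, 0, 0, 15.8, 0, 0, 0], [-0.9, 0, 0, 15.8, 0, 0, 0], [-0.9, 0, 0, 15.8, 0, 0, 0], [-0.9, 0, 0, 15.8, 0, 0, 0], [-0.9, 0, 0, 15.8, 0, 0, 0]]}}

```text
clock: 3.45
eef_pos: [0.5697, -0.2365, 0.044]
tool_rot: [-3.14, 0.004, 3.141]
contact_force: [0.4, -0.5, 9.7]
width: 0.0626
```

Run:
```python
from h import *
to(.624,.24,.16,90)
W=cap('wrist','w2.png')
```

```text
at [ 0.5697 -0.2365  0.044 ] [-3.14   0.004  3.141] F [ 0.4 -0.5  9.7] w 0.0626 clk 3.5
row t [ -5.46  47.63 -11.67] w [ 0.1  0.3 90. ]
```

View pics/w2.png

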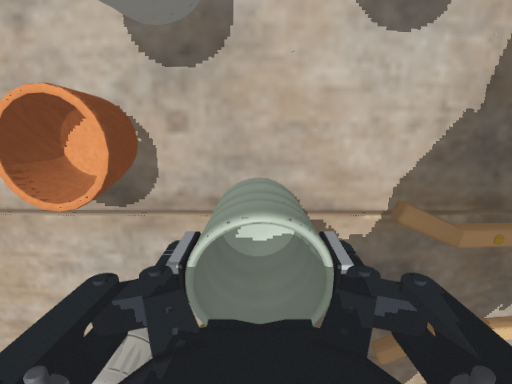

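>>> {"name": "arm_command", "arguments": {"series": [[-0.9, 0, 0, -5, 0, 0, 0], [-0.9, 0, 0, -10, 0, 0, 0], [-0.9, 0, 0, -12, 0, 0, 0], [-0.9, -2.7, 24, -12, 0, 0, 45], [-0.9, -2.7, 24, -12, 0, 0, 45], [-0.9, -2.7, 24, -12, 0, 0, 45], [-0.9, -2.7, 24, -12, 0, 0, 45], [-0.9, -2.7, 24, -12, 0, 0, 45], [-0.9, -2.7, 24, -12, 0, 0, 45], [-0.9, -2.7, 24, -12, 0, 0, 45]]}}

```text
clock: 4.5
eef_pos: [0.5956, 0.0056, 0.1626]
tool_rot: [3.141, 0.001, 2.357]
contact_force: [-0.1, -0.3, -1.6]
width: 0.0628
```

Run:
```python
from h import *
to(.624,.24,.16,90)
```

```text
at [0.5956 0.0056 0.1626] [3.141e+00 1.000e-03 2.357e+00] F [-0.1 -0.3 -1.6] w 0.0628 clk 4.5
row t [14.55 18.59  0.26] w [ 0.1  0.  45.1]
```

>>> {"name": "arm_command", "arguments": {"series": [[-0.9, 14.6, 18.6, 0, 0, 0, 45], [-0.9, 14.6, 18.6, 0, 0, 0, 45], [-0.9, 14.6, 18.6, 0, 0, 0, 45], [-0.9, 14.6, 18.6, 0, 0, 0, 45], [-0.9, 14.6, 18.6, 0, 0, 0, 45], [-0.9, 14.6, 18.6, 0, 0, 0, 45], [-0.9, 14.6, 18.6, 0, 0, 0, 45], [-0.9, 14.6, 18.6, 0, 0, 0, 45], [-0.9, 14.6, 18.6, 0, 0, 0, 45]]}}

```text
clock: 5.4
eef_pos: [0.6241, 0.2374, 0.1617]
tool_rot: [3.141, 0.0, 1.571]
contact_force: [-0.3, -0.2, -1.6]
width: 0.0622
```

Run:
```python
from h import *
to(.624,.25,.046,90)
W=cap('wrist','w3.png')
T=cap('top','t3.png')
# predicted pixel of stop inner top corners & rail inner edges
print(proj(W,[[.569,.309,.075],[.679,.309,.075],[.588,.2,.016],[.660,.2,.016],[.588,.1,.016],[.66,.1,.016]]).round(1))
```

```text
at [0.6241 0.2374 0.1617] [3.141 0.    1.571] F [-0.3 -0.2 -1.6] w 0.0622 clk 5.4
row t [ 1.260e+00 -1.000e-02  1.157e+01] w [0. 0. 0.]
[[189.5 111.1]
 [328.8 111.4]
 [226.  214.7]
 [291.9 214.8]
 [228.8 292.9]
 [288.8 293. ]]
```

View pics/w3.png

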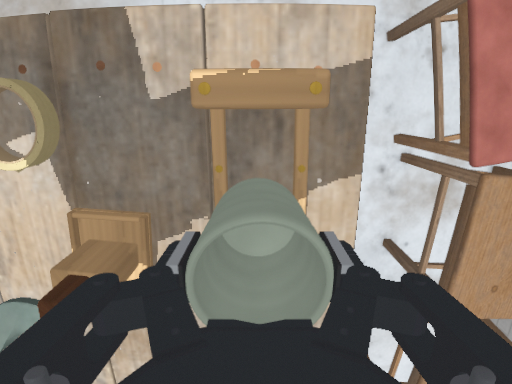

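View pics/t3.png

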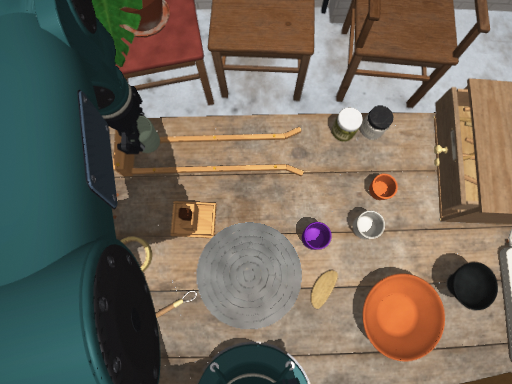

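>>> {"name": "arm_command", "arguments": {"series": [[-0.9, 0.6, 0.1, 5, 0, 0, 0], [-0.9, 1.2, 0.1, 10, 0, 0, 0], [-0.9, 1.2, 0.1, 11.0, 0, 0, 0], [-0.9, 1.2, 0.1, 11.5, 0, 0, 0], [-0.9, 1.2, 0.1, 11.7, 0, 0, 0], [-0.9, 1.2, 0.1, 11.7, 0, 0, 0]]}}

```text
clock: 6.1
eef_pos: [0.6259, 0.2508, 0.0463]
tool_rot: [3.139, -0.001, 1.57]
contact_force: [-0.1, 0.0, -2.8]
width: 0.0625
```

>>> {"name": "arm_command", "arguments": {"series": [[-0.9, 0, 0, 0.1, 0, 0, 0], [-0.9, 0, 0, 0.2, 0, 0, 0], [-0.9, 0, 0, 0.2, 0, 0, 0], [-0.9, 0, 0, 0.2, 0, 0, 0]]}}

```text
clock: 6.5
eef_pos: [0.6255, 0.2511, 0.044]
tool_rot: [3.139, -0.001, 1.57]
contact_force: [-2.8, 0.4, 7.9]
width: 0.0624
```

Now push toward the stop (tool +x = world +y) slowly.

>>> {"name": "arm_command", "arguments": {"series": [[-0.9, 0.5, 0, -0.05, 0, 0, 0], [-0.9, 1.0, 0, -0.05, 0, 0, 0], [-0.9, 1.5, 0, -0.05, 0, 0, 0], [-0.9, 1.9, 0, -0.05, 0, 0, 0], [-0.9, 2.2, 0, -0.05, 0, 0, 0], [-0.9, 2.4, 0, -0.05, 0, 0, 0], [-0.9, 2.5, 0, -0.05, 0, 0, 0]]}}

```text
clock: 7.2
eef_pos: [0.6259, 0.2755, 0.0454]
tool_rot: [3.138, 0.001, 1.57]
contact_force: [-4.5, -8.5, 23.2]
width: 0.0625
```

>>> {"name": "arm_command", "arguments": {"series": [[-0.9, 0, 0, -0.2, 0, 0, 0], [-0.9, 0, 0, -0.2, 0, 0, 0], [-0.9, 0, 0, -0.2, 0, 0, 0]]}}

```text
clock: 7.5
eef_pos: [0.6253, 0.2761, 0.0455]
tool_rot: [3.14, -0.001, 1.57]
contact_force: [-0.4, -1.3, 7.7]
width: 0.0621
```

>>> {"name": "arm_command", "arguments": {"series": [[-0.9, 0.2, 0, -0.1, 0, 0, 0], [-0.9, 0.4, 0, -0.1, 0, 0, 0], [-0.9, 0.5, 0, -0.1, 0, 0, 0], [-0.9, 0.5, 0, -0.1, 0, 0, 0]]}}

```text
clock: 7.9
eef_pos: [0.6247, 0.2805, 0.0457]
tool_rot: [-3.142, 0.001, 1.57]
contact_force: [-0.5, -5.2, 2.8]
width: 0.0623
```

>>> {"name": "arm_command", "arguments": {"series": [[-0.9, 0.1, 0, 0, 0, 0, 0], [-0.9, 0.2, 0, 0, 0, 0, 0], [-0.9, 0.3, 0, 0, 0, 0, 0], [-0.9, 0.3, 0, 0, 0, 0, 0]]}}

```text
clock: 8.3
eef_pos: [0.6247, 0.281, 0.0457]
tool_rot: [-3.141, 0.006, 1.569]
contact_force: [-1.0, -21.9, 7.0]
width: 0.0627
```

>>> {"name": "arm_command", "arguments": {"series": [[-0.9, -0.15, 0, 0, 0, 0, 0], [0.8, -0.15, 0, 0, 0, 0, 0], [0.8, -0.15, 0, 0, 0, 0, 0], [0.8, -0.15, 0, 0, 0, 0, 0], [0.8, -0.15, 0, -2, 0, 0, 0], [0.8, -0.15, 0, -7, 0, 0, 0], [0.8, -0.15, 0, -12, 0, 0, 0], [0.8, -0.15, 0, -14, 0, 0, 0], [0.8, -0.15, 0, -14, 0, 0, 0]]}}

```text
clock: 9.2
eef_pos: [0.6261, 0.2831, 0.1893]
tool_rot: [3.136, -0.002, 1.571]
contact_force: [0.0, 0.7, -0.4]
width: 0.0768
```

Run:
```python
from h import *
to(.447,.144,.20,90)
W=cap('wrist','w4.png')
print(proj(W,[[.625,.281,.084],[.447,.144,.119]]).round(1))
T=cap('top','t4.png');S=cap('scene','s4.png')
```

```text
at [0.6261 0.2831 0.1893] [ 3.136e+00 -2.000e-03  1.571e+00] F [ 0.   0.7 -0.4] w 0.0768 clk 9.2
row t [-13.91 -17.9   -1.19] w [ 0.3 -0.1 -0. ]
[[257.3 194.4]
 [ 74.7 339.2]]
```

View pics/w4.png

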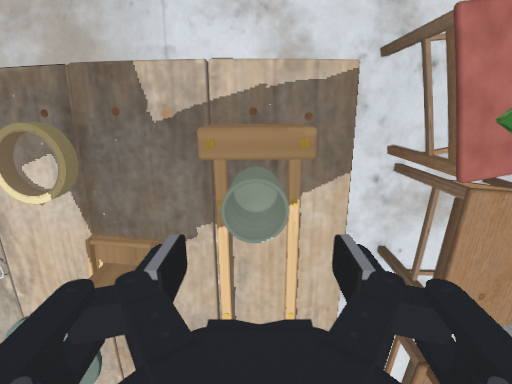

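View pics/s4.png

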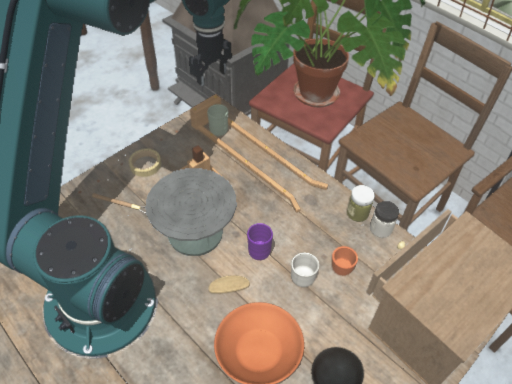

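Run:
```python
from h import *
im=cv2.imread('pics/w4.png')
cv2.imwrite('pics/c4.png',cv2.resize(im[110:270,180:340],(600,600),interpolation=2))
W=cap('wrist')
print(ray(W,[[256,192]])[0], monitor.get_obs()['eef_pos'])
for y in(.313,.31):print(proj(W,[[.625,y,.075],[.57,y+.015,.075],[.68,y+.015,.075],[.625,y+.03,.075],[.625,y,0]]).round(1).tolist())
```

```text
[0.62479288 0.35331836 0.32714933] [0.62418427 0.28230091 0.18418095]
[[260.1, 158.0], [198.3, 141.3], [321.9, 141.5], [260.1, 124.0], [260.0, 147.7]]
[[260.0, 161.3], [198.5, 144.6], [321.7, 144.9], [260.1, 127.4], [260.0, 150.3]]
```

View pics/c4.png

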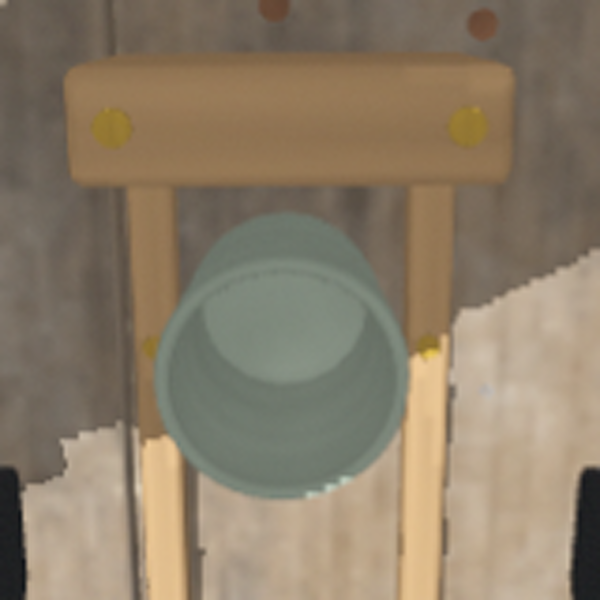

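Run:
```python
from h import *
W=cap('wrist')
print(onz(W,[[255,210.8],[255,242.8],[255,178.8],[221.3,210.8],[288.7,210.8]],.084).round(4))
print(onz(W,[[226.7,160],[291,160],[229.3,250],[288.5,250]],.016).round(4))
```

```text
[[0.6203 0.2658 0.084 ]
 [0.6202 0.2336 0.084 ]
 [0.6203 0.2958 0.084 ]
 [0.5894 0.2657 0.084 ]
 [0.6511 0.2659 0.084 ]]
[[0.5876 0.3012 0.016 ]
 [0.6592 0.3013 0.016 ]
 [0.5874 0.1902 0.016 ]
 [0.6599 0.1904 0.016 ]]
```

Run:
```python
from h import *
W=cap('wrist');o=monitor.get_obs();R=Ro.from_euler('xyz',o['tool_rot'])
a=np.linspace(0,2*np.pi,13)[:-1]
for off in(0,-.012):
    P=np.c_[.0325*np.cos(a)+off,.0325*np.sin(a),-.040*np.ones(12)]
    q=proj(W,R.apply(P)+o['eef_pos']);print(off,q.min(0).round(),q.max(0).round())
```

```text
0 [182. 215.] [335. 347.]
-0.012 [184. 243.] [333. 367.]
```

Run:
```python
from h import *
to(.6215,.266,.044,90)
```

```text
at [0.6242 0.2823 0.1844] [-3.139e+00  1.000e-03  1.570e+00] F [-0.6  0.2 -0.8] w 0.0768 clk 9.5
row t [-1.62 -0.24 14.04] w [-0.1  0.  -0. ]
```

>>> {"name": "arm_command", "arguments": {"series": [[1, -1.6, -0.2, 0, 0, 0, 0], [1, -1.6, -0.2, 5, 0, 0, 0], [1, -1.6, -0.2, 10, 0, 0, 0], [1, -1.6, -0.2, 13.7, 0, 0, 0], [1, -1.6, -0.2, 13.7, 0, 0, 0], [-0.9, -1.6, -0.2, 13.7, 0, 0, 0], [-0.9, -1.6, -0.2, 13.7, 0, 0, 0], [-0.9, -1.6, -0.2, 13.7, 0, 0, 0], [-0.9, -1.6, -0.2, 13.7, 0, 0, 0], [-0.9, -1.6, -0.2, 13.7, 0, 0, 0]]}}

```text
clock: 10.5
eef_pos: [0.6238, 0.2667, 0.0514]
tool_rot: [3.138, -0.001, 1.57]
contact_force: [-4.7, -0.7, 9.0]
width: 0.0629
```

Run:
```python
from h import *
to(.624,.281,.047,90)
cap('wrist','w5.png')
```

```text
at [0.6238 0.2667 0.0514] [ 3.138e+00 -1.000e-03  1.570e+00] F [-4.7 -0.7  9. ] w 0.0629 clk 10.5
row t [1.43 0.02 0.44] w [ 0.2 -0.1 -0. ]
```

View pics/w5.png

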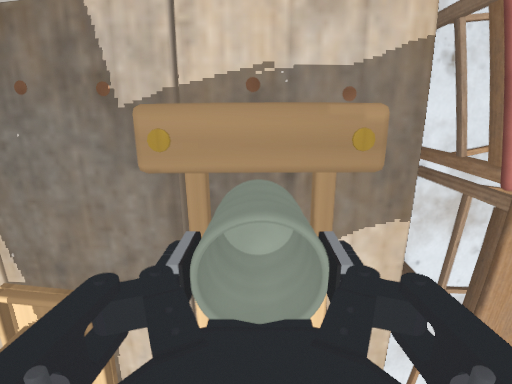

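>>> {"name": "arm_command", "arguments": {"series": [[-0.9, 0, 0, -0.1, 0, 0, 0], [-0.9, 0.3, 0, -0.1, 0, 0, 0], [-0.9, 0.6, 0, -0.1, 0, 0, 0], [-0.9, 0.9, 0, -0.1, 0, 0, 0], [-0.9, 1.2, 0, -0.1, 0, 0, 0], [-0.9, 1.4, 0, -0.1, 0, 0, 0], [-0.9, 1.5, 0, -0.1, 0, 0, 0], [-0.9, 1.6, 0, -0.1, 0, 0, 0], [-0.9, 1.6, 0, -0.1, 0, 0, 0]]}}

```text
clock: 11.45
eef_pos: [0.6244, 0.2819, 0.0529]
tool_rot: [3.137, 0.001, 1.57]
contact_force: [-3.2, -8.1, 23.6]
width: 0.0626
```

Run:
```python
from h import *
to(.624,.281,.047,90)
cap('wrist','w6.png');cap('scene','s6.png')
im=cv2.imread('pics/s6.png');cv2.imwrite('pics/s6c.png',cv2.resize(im[70:170,160:300],None,fx=5,fy=5,interpolation=2))
```

```text
at [0.6244 0.2819 0.0529] [3.137e+00 1.000e-03 1.570e+00] F [-3.2 -8.1 23.6] w 0.0626 clk 11.4
row t [-0.09 -0.04  0.59] w [ 0.3  0.1 -0.1]
```

View pics/w6.png

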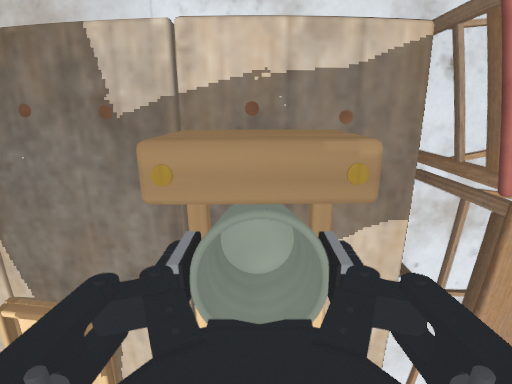

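View pics/s6c.png

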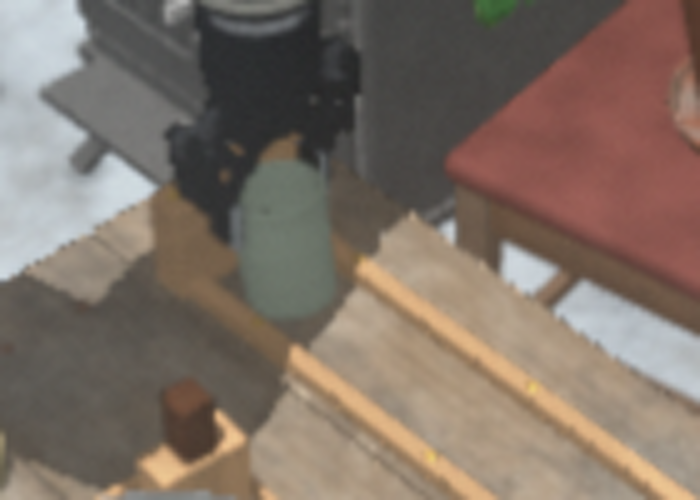

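>>> {"name": "arm_command", "arguments": {"series": [[-0.9, 0, 0, -0.2, 0, 0, 0], [-0.9, 0, 0, -0.4, 0, 0, 0], [-0.9, 0, 0, -0.4, 0, 0, 0], [-0.9, 0, 0, -0.4, 0, 0, 0]]}}

```text
clock: 11.95
eef_pos: [0.6227, 0.2825, 0.0536]
tool_rot: [-3.141, 0.0, 1.57]
contact_force: [-0.4, -0.4, -2.6]
width: 0.0624
```

>>> {"name": "arm_command", "arguments": {"series": [[-0.9, 0, 0, 0.05, 0, 0, 0], [-0.9, 0.1, 0, 0.05, 0, 0, 0], [-0.9, 0.2, 0, 0.05, 0, 0, 0], [-0.9, 0.2, 0, 0.05, 0, 0, 0]]}}

```text
clock: 12.35
eef_pos: [0.6227, 0.2835, 0.0532]
tool_rot: [-3.141, 0.002, 1.57]
contact_force: [-0.2, -6.7, -0.7]
width: 0.0624
```

>>> {"name": "arm_command", "arguments": {"series": [[-0.9, -0.1, 0, 0.05, 0, 0, 0], [-0.9, -0.1, 0, 0.05, 0, 0, 0], [0.6, -0.1, 0, 0.05, 0, 0, 0], [0.6, -0.1, 0, 0.05, 0, 0, 0], [0.6, -0.1, 0, 0.05, 0, 0, 0]]}}

```text
clock: 12.85
eef_pos: [0.6228, 0.2836, 0.0527]
tool_rot: [3.141, -0.0, 1.57]
contact_force: [0.6, 0.1, 0.6]
width: 0.0686
```

Run:
```python
from h import *
cap('wrist','w7.png')
```

```text
(no output)
```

View pics/w7.png

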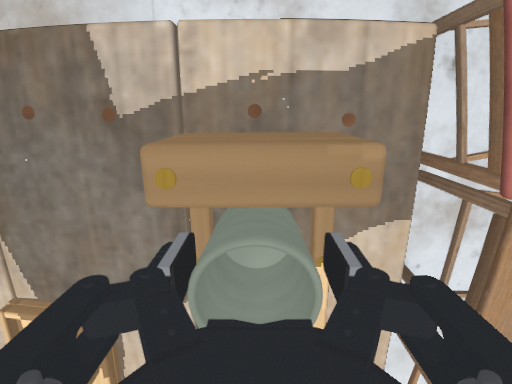

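>>> {"name": "arm_command", "arguments": {"series": [[1, 0, -0.1, 0, 0, 0, 0], [1, 0, -0.1, 0, 0, 0, 0], [1, 0, -0.1, 0, 0, 0, 0], [1, 0, -0.1, -1, 0, 0, 0], [1, 0, -0.1, -3, 0, 0, 0], [1, 0, -0.1, -6, 0, 0, 0], [1, 0, -0.1, -9, 0, 0, 0], [1, 0, -0.1, -12, 0, 0, 0], [1, 0, -0.1, -12, 0, 0, 0], [1, 0, -0.1, -12, 0, 0, 0]]}}

```text
clock: 13.9
eef_pos: [0.6221, 0.2834, 0.1737]
tool_rot: [3.14, -0.0, 1.57]
contact_force: [-0.7, 0.4, -0.9]
width: 0.0856
```

```bash
cat >> h.py <<'E'
def wrim(kind,near,rad=60,fn=None,z=None):
    d=cap('wrist',fn); im=d['pixels']
    c=blob(d,kind,near,rad)
    zz=HT[kind] if z is None else z
    f,e=rimfit(d,c,zz,.1); g,e2=rimfit(d,c,zz,.1,RR[kind])
    print(kind,'free',f.round(4),round(e,4),'fixed r',g[:2].round(4),round(e2,4)); return d
E
python3 - <<'E'
from h import *
d=wrim('tumbler',(258,215),60,'w8.png')
print(proj(d,[[.624,.312,.075]]))
im=cv2.imread('pics/w8.png')
cv2.imwrite('pics/c8.png',cv2.resize(im[110:270,180:340],(600,600),interpolation=2))
to(.447,.144,.20,90)
E
```

```text
tumbler free [0.6208 0.269  0.0307] 0.0003 fixed r [0.6208 0.2712] 0.0008
[[261.14395887 162.42180581]]
at [0.6216 0.2833 0.1727] [-3.141  0.     1.57 ] F [-0.5  0.3 -0.7] w 0.0848 clk 13.9
row t [-13.94 -17.46  -2.73] w [-0.  0. -0.]
```

View pics/c8.png

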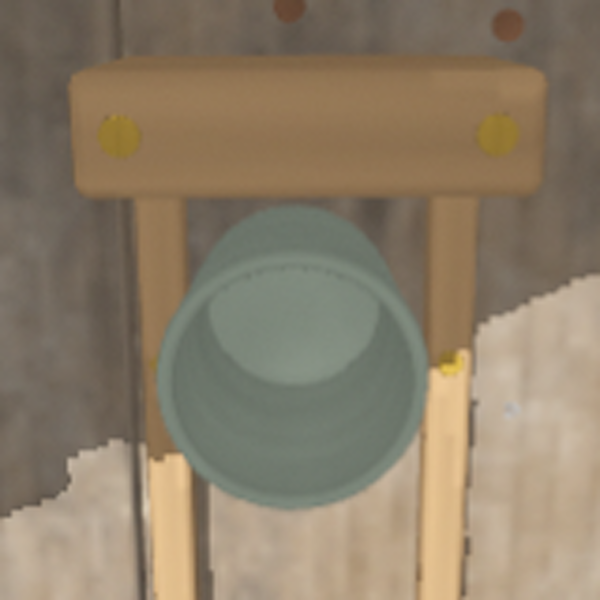

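Run:
```python
from h import *
d=cap('wrist');o=monitor.get_obs()
R=cv2.Rodrigues(np.array(d['rvec'],float))[0];t=np.array(d['tvec'],float).reshape(3)
Rt=Ro.from_euler('xyz',o['tool_rot']).as_matrix();p=o['eef_pos']
# x_c=R x_w+t ; x_w=Rt x_t+p
A=R@Rt;b=R@p+t
for fn,pos,rot,zz in(('w5.png',[.6238,.2667,.0514],[3.138,-.001,1.57],.084),('w6.png',[.6244,.2819,.0529],[3.137,.001,1.57],.084),('w7.png',[.6228,.2836,.0527],[3.141,0,1.57],.084)):
    im=cv2.imread('pics/'+fn)[:,:,::-1].copy()
    R2=A@Ro.from_euler('xyz',rot).as_matrix().T;t2=b-R2@np.array(pos)
    dd=dict(d,pixels=im,rvec=cv2.Rodrigues(R2)[0],tvec=t2)
    c=blob(dd,'tumbler',(260,270),75)
    # width at rim rows: left/right extremes
    i=c[:,0].argmin();j=c[:,0].argmax();print(fn,c[i],c[j],c[:,1].min(), 'pred stop edge',proj(dd,[[.624,.312,.075]]).round(0))
    for y in(.266,.27,.275,.28,.285):
        a=np.linspace(0,2*np.pi,61)
        q=proj(dd,np.c_[.623+.0325*np.cos(a),y+.0325*np.sin(a),np.full(61,zz)]);f=proj(dd,np.c_[.623+.0285*np.cos(a),y+.0285*np.sin(a),np.zeros(61)])
        print(y,'rim top row',q[:,1].min().round(0),'widest row',q[q[:,0].argmin(),1].round(0),'foot top row',f[:,1].min().round(0))
    g=cv2.resize(im[180:330,180:340],(640,600))[:,:,::-1];cv2.imwrite('pics/c_'+fn,g)
```

```text
w5.png [189. 269.] [329. 275.] 195.0 pred stop edge [[259. 173.]]
0.266 rim top row 209.0 widest row 270.0 foot top row 175.0
0.27 rim top row 200.0 widest row 262.0 foot top row 169.0
0.275 rim top row 188.0 widest row 252.0 foot top row 162.0
0.28 rim top row 176.0 widest row 242.0 foot top row 155.0
0.285 rim top row 164.0 widest row 231.0 foot top row 148.0
w6.png [189. 269.] [329. 273.] 205.0 pred stop edge [[258. 205.]]
0.266 rim top row 241.0 widest row 297.0 foot top row 195.0
0.27 rim top row 233.0 widest row 290.0 foot top row 190.0
0.275 rim top row 222.0 widest row 281.0 foot top row 183.0
0.28 rim top row 211.0 widest row 271.0 foot top row 176.0
0.285 rim top row 200.0 widest row 261.0 foot top row 169.0
w7.png [187. 287.] [321. 303.] 208.0 pred stop edge [[261. 209.]]
0.266 rim top row 245.0 widest row 300.0 foot top row 197.0
0.27 rim top row 236.0 widest row 293.0 foot top row 192.0
0.275 rim top row 226.0 widest row 284.0 foot top row 185.0
0.28 rim top row 215.0 widest row 274.0 foot top row 179.0
0.285 rim top row 203.0 widest row 265.0 foot top row 172.0
```

View pics/c_w6.png

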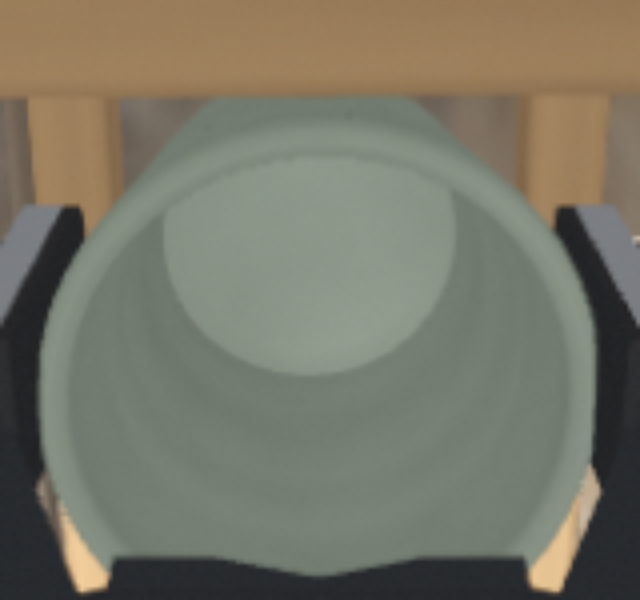

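View pics/c_w7.png

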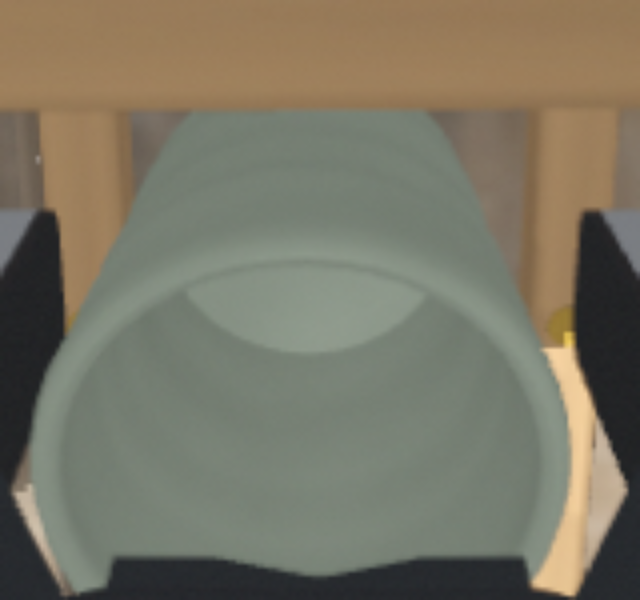

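>>> {"name": "arm_command", "arguments": {"series": [[1, -1.4, 0, 0, 0, 0, 0], [1, -1.4, 0, 5, 0, 0, 0], [1, -1.4, 0, 10, 0, 0, 0], [1, -1.4, 0, 12.5, 0, 0, 0], [1, -1.4, 0, 12.5, 0, 0, 0], [-0.9, -1.4, 0, 12.5, 0, 0, 0], [-0.9, -1.4, 0, 12.5, 0, 0, 0], [-0.9, -1.4, 0, 12.5, 0, 0, 0], [-0.9, -1.4, 0, 12.5, 0, 0, 0], [-0.9, -1.4, 0, 12.5, 0, 0, 0]]}}

```text
clock: 15.0
eef_pos: [0.6225, 0.2696, 0.0499]
tool_rot: [3.139, -0.001, 1.57]
contact_force: [-3.5, -1.0, 7.8]
width: 0.0625
```

>>> {"name": "arm_command", "arguments": {"series": [[-0.9, 0, 0, -0.4, 0, 0, 0], [-0.9, 0, 0, -0.8, 0, 0, 0], [-0.9, 0, 0, -1.2, 0, 0, 0], [-0.9, 0, 0, -1.2, 0, 0, 0], [-0.9, 0, 0, -1.2, 0, 0, 0]]}}

```text
clock: 15.5
eef_pos: [0.6218, 0.2694, 0.0599]
tool_rot: [3.141, -0.0, 1.57]
contact_force: [-0.4, 0.6, -2.7]
width: 0.0626
```

>>> {"name": "arm_command", "arguments": {"series": [[-0.9, 0.4, 0, 0, 0, 0, 0], [-0.9, 0.8, 0, 0, 0, 0, 0], [-0.9, 1.0, 0, 0, 0, 0, 0], [-0.9, 1.0, 0, 0, 0, 0, 0], [-0.9, 1.0, 0, 0, 0, 0, 0], [-0.9, 1.0, 0, 0.4, 0, 0, 0], [-0.9, 1.0, 0, 0.7, 0, 0, 0], [-0.9, 1.0, 0, 0.9, 0, 0, 0], [-0.9, 1.0, 0, 0.9, 0, 0, 0]]}}

```text
clock: 16.4
eef_pos: [0.6216, 0.2792, 0.0504]
tool_rot: [-3.141, 0.0, 1.57]
contact_force: [0.1, 0.1, -2.0]
width: 0.0626
```

>>> {"name": "arm_command", "arguments": {"series": [[-0.9, 0, 0, 0.1, 0, 0, 0], [-0.9, 0, 0, 0.1, 0, 0, 0], [1, 0, 0, 0.1, 0, 0, 0], [1, 0, 0, 0.1, 0, 0, 0], [1, 0, 0, 0.1, 0, 0, 0], [1, 0, 0, 0.1, 0, 0, 0], [1, 0, 0, -3, 0, 0, 0], [1, 0, 0, -7, 0, 0, 0], [1, 0, 0, -12, 0, 0, 0], [1, 0, 0, -12, 0, 0, 0]]}}

```text
clock: 17.4
eef_pos: [0.624, 0.2801, 0.1775]
tool_rot: [3.133, -0.003, 1.57]
contact_force: [-0.6, 0.4, -0.1]
width: 0.0853
```

Run:
```python
from h import *
d=wrim('tumbler',(258,205),60,'w9.png')
print(proj(d,[[.624,.312,.075]]))
im=cv2.imread('pics/w9.png')
cv2.imwrite('pics/c9.png',cv2.resize(im[110:270,180:340],(600,600),interpolation=2))
to(.447,.144,.20,90)
```

```text
tumbler free [0.6202 0.2794 0.0309] 0.0003 fixed r [0.6203 0.2814] 0.0007
[[258.03574933 158.1474587 ]]
at [0.6232 0.2798 0.1743] [ 3.136e+00 -2.000e-03  1.570e+00] F [-0.  -0.1 -0.9] w 0.0855 clk 17.4
row t [-13.59 -17.6   -2.69] w [ 0.3 -0.1 -0. ]
```

View pics/c9.png

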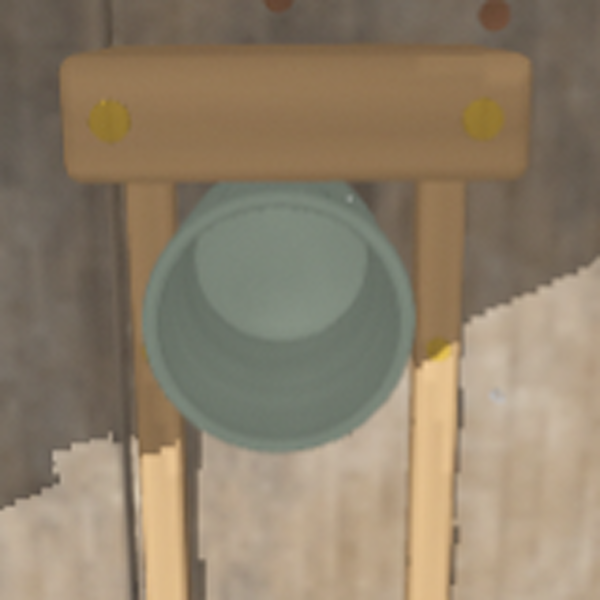

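>>> {"name": "arm_command", "arguments": {"series": [[1, -13.6, -17.6, -4, 0, 0, 0], [1, -13.6, -17.6, -4, 0, 0, 0], [1, -13.6, -17.6, -4, 0, 0, 0], [1, -13.6, -17.6, -4, 0, 0, 0], [1, -13.6, -17.6, -4, 0, 0, 0], [1, -13.6, -17.6, -4, 0, 0, 0], [1, -13.6, -17.6, -4, 0, 0, 0]]}}

```text
clock: 18.15
eef_pos: [0.4457, 0.1433, 0.2106]
tool_rot: [3.141, -0.0, 1.57]
contact_force: [0.3, 0.1, -0.7]
width: 0.0855
```

Run:
```python
from h import *
d=cap('wrist','w10.png')
to(.447,.144,.10,90)
print(proj(d,[[.447,.144,.119]]))
```

```text
at [0.4461 0.1436 0.2103] [-3.141 -0.     1.57 ] F [-0.3 -0.1  0.1] w 0.0857 clk 18.2
row t [ 0.04  0.09 11.03] w [-0. -0. -0.]
[[260.55660797 195.56780926]]
```

View pics/w10.png

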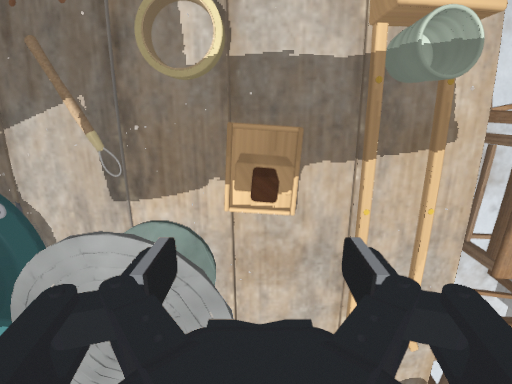

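Run:
```python
from h import *
im=cv2.imread('pics/w10.png')
cv2.imwrite('pics/c10.png',cv2.resize(im[115:225,215:315],(600,660)[:2],interpolation=2)[:600])
d=cap('wrist')
print(proj(d,[[.448+a,.1437+b,.018] for a,b in((-.045,-.055),(.045,-.055),(.045,.055),(-.045,.055))]).round(1))
```

```text
[[225.2 214.7]
 [296.1 214.8]
 [299.5 126. ]
 [222.3 125.9]]
```

View pics/c10.png

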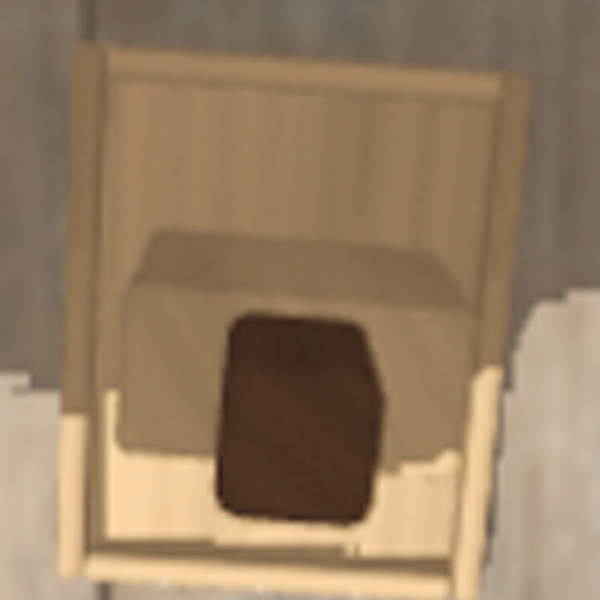

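Run:
```python
from h import *
d=cap('wrist')
print(onz(d,[[264.7,189.2]],.119),onz(d,[[264.7,189.2]],.113))
# body top face corners
print(onz(d,[[215+120/6,115+285/6],[215+472/6,115+308/6],[215+462/6,115+460/6],[215+115/6,115+450/6]],.076).round(4))
print('tray',onz(d,[[215+80/6,115+45/6],[215+527/6,115+75/6],[215+478/6,115+600/6],[215+60/6,115+575/6]],.018).round(4))
to(.449,.149,.085,86)
```

```text
[[0.45105786 0.15029656 0.119     ]] [[0.45117332 0.14864609 0.113     ]]
[[0.4222 0.1659 0.076 ]
 [0.4806 0.1622 0.076 ]
 [0.4798 0.1359 0.076 ]
 [0.4207 0.1376 0.076 ]]
tray [[0.4103 0.2027 0.018 ]
 [0.497  0.1972 0.018 ]
 [0.4912 0.0887 0.018 ]
 [0.4031 0.0941 0.018 ]]
at [0.4463 0.1438 0.2101] [-3.141  0.     1.571] F [0.2 0.6 0.6] w 0.0854 clk 18.3
row t [ 0.52  0.28 12.51] w [-0.  0.  4.]
```

>>> {"name": "arm_command", "arguments": {"series": [[0.2, 0.5, 0.35, 0, 0, 0, 4], [0.2, 0.5, 0.35, 4, 0, 0, 4], [0.2, 0.5, 0.35, 8, 0, 0, 4], [0.2, 0.5, 0.35, 11, 0, 0, 4], [0.2, 0.5, 0.35, 12.6, 0, 0, 4], [0.2, 0.5, 0.35, 12.6, 0, 0, 4], [0.2, 0.5, 0.35, 12.6, 0, 0, 4]]}}

```text
clock: 19.0
eef_pos: [0.4496, 0.1488, 0.0848]
tool_rot: [-3.141, 0.0, 1.501]
contact_force: [1.0, 0.4, 0.2]
width: 0.051
```

Run:
```python
from h import *
d=cap('wrist','w11.png')
to(.449,.149,.085,86)
```

```text
at [0.4499 0.1487 0.0854] [ 3.141 -0.     1.501] F [0.2 0.2 0.2] w 0.0515 clk 19.1
row t [ 0.02 -0.1   0.04] w [ 0. -0. -0.]
```

View pics/w11.png

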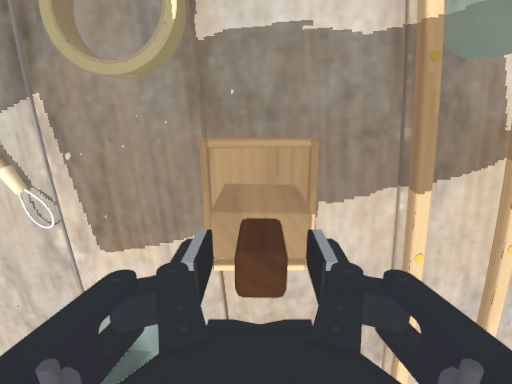

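>>> {"name": "arm_command", "arguments": {"series": [[-1, 0, 0, 0, 0, 0, 0], [-1, 0, 0, 0, 0, 0, 0], [-1, 0, 0, 0, 0, 0, 0], [-1, 0, 0, 0, 0, 0, 0], [-1, 0, 0, 0, 0, 0, 0]]}}

```text
clock: 19.55
eef_pos: [0.4499, 0.1486, 0.0856]
tool_rot: [3.14, -0.0, 1.5]
contact_force: [0.3, 1.2, 5.3]
width: 0.0232
```

Run:
```python
from h import *
d=cap('wrist','w12.png')
o=monitor.get_obs();R=Ro.from_euler('xyz',o['tool_rot'])
print(proj(d,[o['eef_pos']+R.apply([a,0,-(.119-o['eef_pos'][2])]) for a in(-.012,0,.012)]).round(1))
to(.6225,.23,.2,90)
```

```text
[[258.8 300.3]
 [258.8 277.6]
 [258.9 253.5]]
at [0.4499 0.1486 0.0857] [ 3.14  -0.     1.501] F [-0.2  0.1  5.5] w 0.0234 clk 19.6
row t [  9.34  16.67 -11.4 ] w [ 0.1 -0.  -4. ]
```

View pics/w12.png

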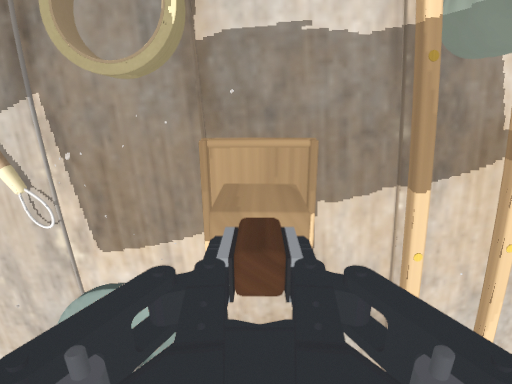

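>>> {"name": "arm_command", "arguments": {"series": [[-1, 0, 0, -4, 0, 0, 0], [-1, 0, 0, -8, 0, 0, 0], [-1, 0, 0, -11, 0, 0, 0], [-1, 4, 8.5, -11, 0, 0, -4], [-1, 8, 16.7, -11, 0, 0, -4], [-1, 8, 16.7, -11, 0, 0, -4], [-1, 8, 16.7, -11, 0, 0, -4], [-1, 8, 16.7, -11, 0, 0, -4]]}}

```text
clock: 20.4
eef_pos: [0.6245, 0.2176, 0.1932]
tool_rot: [-3.141, -0.0, 1.571]
contact_force: [-1.6, -0.3, -2.9]
width: 0.0233
```

Run:
```python
from h import *
to(.6225,.222,.083,90)
cap('wrist','w13.png')
```

```text
at [0.6245 0.2176 0.1932] [-3.141 -0.     1.571] F [-1.6 -0.3 -2.9] w 0.0233 clk 20.4
row t [ 0.43 -0.19 11.02] w [-0. -0. -0.]
```

View pics/w13.png

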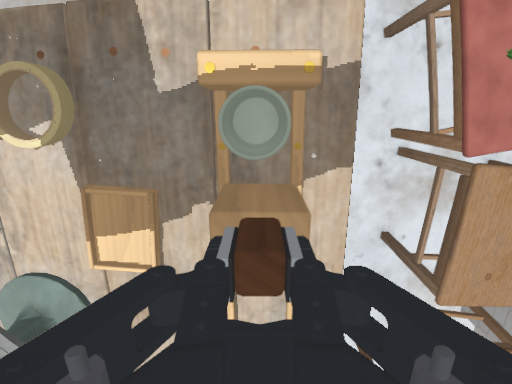

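>>> {"name": "arm_command", "arguments": {"series": [[-1, 0.3, -0.1, 0, 0, 0, 0], [-1, 0.3, -0.1, 4, 0, 0, 0], [-1, 0.3, -0.1, 8, 0, 0, 0], [-1, 0.3, -0.1, 10.5, 0, 0, 0], [-1, 0.3, -0.1, 11.1, 0, 0, 0], [-1, 0.3, -0.1, 11.1, 0, 0, 0], [-1, 0.3, -0.1, 11.1, 0, 0, 0]]}}

```text
clock: 21.15
eef_pos: [0.62, 0.2195, 0.085]
tool_rot: [3.141, -0.0, 1.57]
contact_force: [0.3, -0.5, -2.5]
width: 0.0231
```

>>> {"name": "arm_command", "arguments": {"series": [[-1, 0.3, 0.2, 0.2, 0, 0, 0], [-1, 0.6, 0.2, 0.3, 0, 0, 0], [-1, 0.8, 0.2, 0.3, 0, 0, 0], [-1, 0.9, 0.2, 0.3, 0, 0, 0], [-1, 0.9, 0.2, 0.3, 0, 0, 0]]}}

```text
clock: 21.65
eef_pos: [0.6224, 0.2287, 0.0808]
tool_rot: [-3.142, -0.0, 1.571]
contact_force: [-0.0, 0.7, -3.5]
width: 0.0235
```

>>> {"name": "arm_command", "arguments": {"series": [[-1, 0.1, 0, 0, 0, 0, 0], [-1, 0.2, 0, 0, 0, 0, 0], [-1, 0.2, 0, 0, 0, 0, 0]]}}

```text
clock: 21.95
eef_pos: [0.6224, 0.2306, 0.0808]
tool_rot: [-3.142, -0.0, 1.57]
contact_force: [-0.3, -0.4, -3.3]
width: 0.0229
```

>>> {"name": "arm_command", "arguments": {"series": [[-1, 0.1, 0, 0, 0, 0, 0], [-1, 0.2, 0, 0, 0, 0, 0], [-1, 0.2, 0, 0, 0, 0, 0]]}}

```text
clock: 22.25
eef_pos: [0.6225, 0.2323, 0.0808]
tool_rot: [3.141, 0.001, 1.57]
contact_force: [0.5, -2.3, -2.0]
width: 0.0231
```

Run:
```python
from h import *
d=cap('wrist','w14.png')
cv2.imwrite('pics/c14.png',cv2.resize(cv2.imread('pics/w14.png')[100:310,170:350],None,fx=2.8,fy=2.8,interpolation=2))
```

```text
(no output)
```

View pics/c14.png

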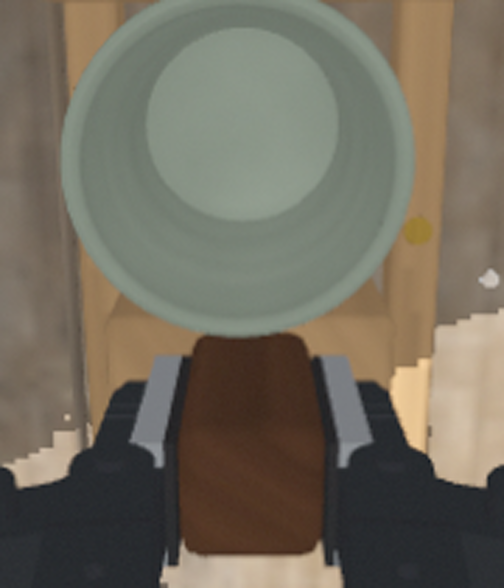

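>>> {"name": "arm_command", "arguments": {"series": [[-1, 0, 0, 0.1, 0, 0, 0], [-1, 0, 0, 0.15, 0, 0, 0], [-1, 0, 0, 0.15, 0, 0, 0]]}}

```text
clock: 22.6
eef_pos: [0.6224, 0.2324, 0.0792]
tool_rot: [3.142, 0.0, 1.57]
contact_force: [1.0, -3.5, -1.2]
width: 0.0233
```

>>> {"name": "arm_command", "arguments": {"series": [[-1, 0, 0, 0.05, 0, 0, 0], [-1, 0, 0, 0.1, 0, 0, 0], [0.2, 0, 0, 0.1, 0, 0, 0], [0.2, 0, 0, 0.1, 0, 0, 0], [0.2, 0, 0, 0.1, 0, 0, 0], [0.2, 0, 0, -3, 0, 0, 0], [0.2, 0, 0, -7, 0, 0, 0], [0.2, 0, 0, -11, 0, 0, 0], [0.2, 0, 0, -11, 0, 0, 0]]}}

```text
clock: 23.5
eef_pos: [0.6243, 0.2332, 0.1948]
tool_rot: [3.134, -0.002, 1.571]
contact_force: [1.1, 0.5, 0.0]
width: 0.0514
```

Run:
```python
from h import *
d=wrim('tumbler',(258,140),70,'w15.png')
S=cap('scene','s15.png');T=cap('top','t15.png')
cv2.imwrite('pics/s15c.png',cv2.resize(cv2.imread('pics/s15.png')[80:180,160:300],None,fx=4,fy=4,interpolation=2))
nt=dict(beaker=(370,224),pot=(384,187))
for k in nt:
    print(k,rimfit(T,blob(T,k,nt[k],34),HT[k]))
to(.4185,-.2945,.20,90)
```

```text
tumbler free [0.6202 0.2792 0.0311] 0.0003 fixed r [0.6205 0.281 ] 0.0007
beaker (array([ 0.41956653, -0.2941681 ,  0.03300114]), np.float64(0.0007730188977376106))
pot (array([ 0.51718939, -0.34382741,  0.0317434 ]), np.float64(0.0007322043192878949))
at [0.6223 0.2326 0.1887] [-3.141 -0.     1.57 ] F [ 0.1 -0.  -1. ] w 0.0511 clk 23.6
row t [-52.72 -20.35  -1.13] w [-0. -0. -0.]
```

View pics/w15.png

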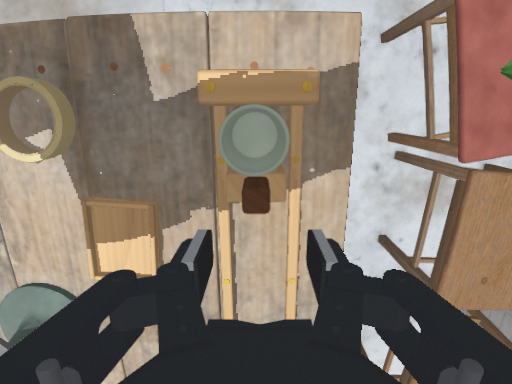

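View pics/s15c.png

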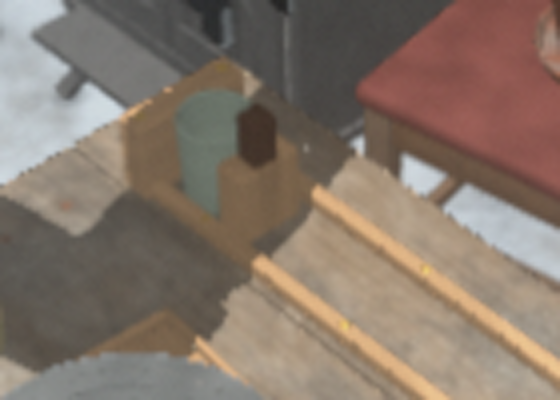

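>>> {"name": "arm_command", "arguments": {"series": [[1, -52.7, -20.3, -1.5, 0, 0, 0], [1, -52.7, -20.3, -1.5, 0, 0, 0], [1, -52.7, -20.3, -1.5, 0, 0, 0], [1, -52.7, -20.3, -1.5, 0, 0, 0], [1, -52.7, -20.3, -1.5, 0, 0, 0], [1, -52.7, -20.3, -1.5, 0, 0, 0], [1, -52.7, -20.3, -1.5, 0, 0, 0], [1, -52.7, -20.3, -1.5, 0, 0, 0], [1, -52.7, -20.3, -1.5, 0, 0, 0], [1, -52.7, -20.3, -1.5, 0, 0, 0]]}}

```text
clock: 24.65
eef_pos: [0.4409, -0.235, 0.2014]
tool_rot: [-3.14, -0.001, 1.57]
contact_force: [0.7, 0.2, 0.2]
width: 0.0852
```

Run:
```python
from h import *
to(.419,-.2945,.20,90)
```

```text
at [ 0.4409 -0.235   0.2014] [-3.14e+00 -1.00e-03  1.57e+00] F [0.7 0.2 0.2] w 0.0852 clk 24.6
row t [-5.95 -2.19  0.14] w [-0.1 -0.1 -0. ]
```

>>> {"name": "arm_command", "arguments": {"series": [[1, -6.0, -2.2, 0, 0, 0, 0], [1, -6.0, -2.2, 0, 0, 0, 0], [1, -6.0, -2.2, 0, 0, 0, 0], [1, -6.0, -2.2, 0, 0, 0, 0]]}}

```text
clock: 25.05
eef_pos: [0.4204, -0.2929, 0.2018]
tool_rot: [-3.141, -0.001, 1.57]
contact_force: [1.3, 0.3, -0.1]
width: 0.0857
```

Run:
```python
from h import *
d=cap('wrist','w16.png')
print(proj(d,[[.419,-.2945,.068]]))
c=blob(d,'beaker',proj(d,[[.419,-.2945,.068]])[0],50);print(rimfit(d,c,.068,.1),rimfit(d,c,.068,.1,.034))
to(.419,-.2945,.034,90)
```

```text
[[257.89291275 185.9999227 ]]
(array([ 0.41865294, -0.29326378,  0.05154391]), np.float64(0.008172021208348366)) (array([ 0.42697535, -0.311878  ,  0.033     ]), np.float64(0.00914248017380131))
at [ 0.4206 -0.2925  0.202 ] [-3.141e+00 -1.000e-03  1.571e+00] F [-0.4  0.7  0.2] w 0.0851 clk 25.1
row t [-0.22 -0.15 16.8 ] w [-0.  -0.1  0. ]
```

View pics/w16.png

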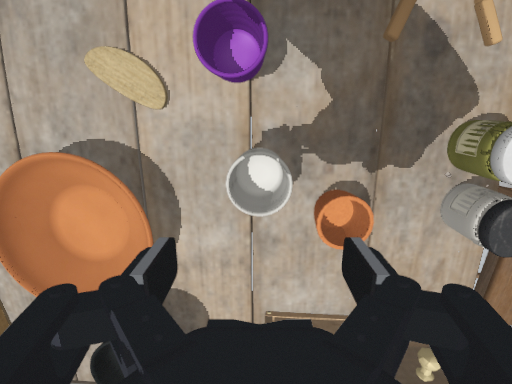

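>>> {"name": "arm_command", "arguments": {"series": [[1, 0, 0, 5, 0, 0, 0], [1, 0, 0, 10, 0, 0, 0], [1, 0, 0, 14, 0, 0, 0], [1, 0, 0, 15.8, 0, 0, 0], [1, 0, 0, 15.8, 0, 0, 0], [1, 0, 0, 15.8, 0, 0, 0], [-0.9, 0, 0, 15.8, 0, 0, 0], [-0.9, 0, 0, 15.8, 0, 0, 0], [-0.9, 0, 0, 15.8, 0, 0, 0], [-0.9, 0, 0, 15.8, 0, 0, 0]]}}

```text
clock: 26.1
eef_pos: [0.4211, -0.2943, 0.0465]
tool_rot: [3.14, 0.002, 1.57]
contact_force: [-4.3, 3.0, 15.2]
width: 0.0656
```

Run:
```python
from h import *
d=cap('wrist','w17.png')
```

```text
(no output)
```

View pics/w17.png

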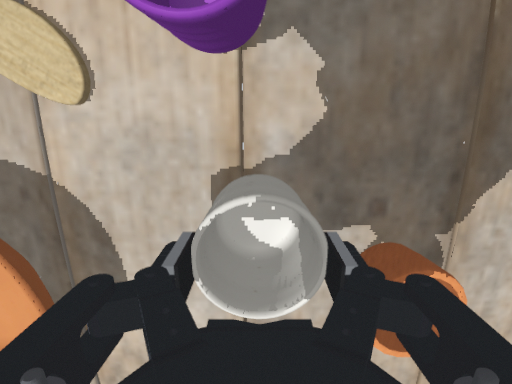

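Run:
```python
from h import *
d=cap('wrist');o=monitor.get_obs();p=o['eef_pos']
a=np.linspace(0,6.283,61)
for dy in(-.004,0,.004):
    q=proj(d,np.c_[p[0]+.034*np.cos(a),p[1]+dy+.034*np.sin(a),np.full(61,.068)]);print(dy,q.min(0).round(),q.max(0).round())
to(.6235,.15,.17,90)
```

```text
-0.004 [189. 205.] [328. 327.]
0 [189. 197.] [329. 321.]
0.004 [188. 188.] [329. 315.]
at [ 0.4211 -0.2944  0.0464] [3.14e+00 2.00e-03 1.57e+00] F [-4.2  2.3 16.1] w 0.0658 clk 26.2
row t [ 44.42  20.24 -12.41] w [ 0.1  0.1 -0. ]
```

>>> {"name": "arm_command", "arguments": {"series": [[-0.9, 0, 0, -0.4, 0, 0, 0], [-0.9, 0, 0, -3, 0, 0, 0], [-0.9, 0, 0, -7, 0, 0, 0], [-0.9, 0, 0, -12, 0, 0, 0], [-0.9, 0, 0, -12, 0, 0, 0]]}}

```text
clock: 26.7
eef_pos: [0.4224, -0.2955, 0.1709]
tool_rot: [3.135, 0.006, 1.57]
contact_force: [0.8, -0.7, -3.1]
width: 0.0656
```

>>> {"name": "arm_command", "arguments": {"series": [[-0.9, 46.0, 20.1, 0, 0, 0, 0], [-0.9, 46.0, 20.1, 0, 0, 0, 0], [-0.9, 46.0, 20.1, 0, 0, 0, 0], [-0.9, 46.0, 20.1, 0, 0, 0, 0], [-0.9, 46.0, 20.1, 0, 0, 0, 0], [-0.9, 46.0, 20.1, 0, 0, 0, 0], [-0.9, 46.0, 20.1, 0, 0, 0, 0], [-0.9, 46.0, 20.1, 0, 0, 0, 0], [-0.9, 46.0, 20.1, 0, 0, 0, 0], [-0.9, 46.0, 20.1, 0, 0, 0, 0]]}}

```text
clock: 27.7
eef_pos: [0.6213, 0.1665, 0.1649]
tool_rot: [3.141, -0.0, 1.571]
contact_force: [1.4, -0.8, -1.7]
width: 0.0655
```

Run:
```python
from h import *
to(.6235,.165,.17,90)
```

```text
at [0.6213 0.1665 0.1649] [ 3.141 -0.     1.571] F [ 1.4 -0.8 -1.7] w 0.0655 clk 27.7
row t [-0.15  0.22 -0.51] w [ 0. -0. -0.]
```

>>> {"name": "arm_command", "arguments": {"series": [[-0.9, 0, 0.1, 4, 0, 0, 0], [-0.9, 0, 0.1, 8, 0, 0, 0], [-0.9, 0, 0.1, 10.5, 0, 0, 0], [-0.9, 0, 0.1, 11.5, 0, 0, 0], [-0.9, 0, 0.1, 11.5, 0, 0, 0], [-0.9, 0, 0.1, 11.5, 0, 0, 0]]}}

```text
clock: 28.3
eef_pos: [0.6224, 0.1643, 0.0508]
tool_rot: [3.14, -0.0, 1.57]
contact_force: [0.1, -0.2, -1.8]
width: 0.0652
```

Run:
```python
from h import *
d=cap('wrist','w18.png')
to(.6235,.180,.05,90)
```

```text
at [0.6226 0.1643 0.0511] [ 3.14 -0.    1.57] F [-0.3  0.3 -1.9] w 0.065 clk 28.4
row t [1.57 0.09 0.11] w [ 0.1 -0.  -0. ]
```

View pics/w18.png

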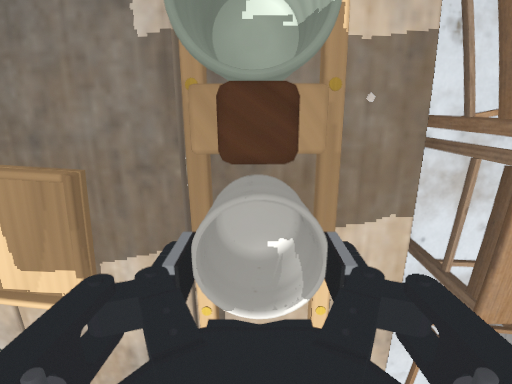

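>>> {"name": "arm_command", "arguments": {"series": [[-0.9, 0.5, 0, 0.2, 0, 0, 0], [-0.9, 1.0, 0, 0.3, 0, 0, 0], [-0.9, 1.4, 0, 0.3, 0, 0, 0], [-0.9, 1.6, 0, 0.3, 0, 0, 0], [-0.9, 1.6, 0, 0.3, 0, 0, 0]]}}

```text
clock: 28.85
eef_pos: [0.622, 0.1808, 0.0468]
tool_rot: [3.141, -0.0, 1.571]
contact_force: [-1.3, 1.1, 1.9]
width: 0.0651
```

>>> {"name": "arm_command", "arguments": {"series": [[-0.9, 0.15, 0, 0, 0, 0, 0], [-0.9, 0.3, 0, 0, 0, 0, 0], [-0.9, 0.3, 0, 0, 0, 0, 0]]}}

```text
clock: 29.15
eef_pos: [0.6221, 0.1831, 0.0467]
tool_rot: [3.141, 0.0, 1.57]
contact_force: [-1.1, -2.1, 3.0]
width: 0.0654
```

>>> {"name": "arm_command", "arguments": {"series": [[-0.9, 0, 0, -0.12, 0, 0, 0], [-0.9, 0.1, 0, -0.12, 0, 0, 0], [-0.9, 0.2, 0, -0.12, 0, 0, 0], [-0.9, 0.2, 0, -0.12, 0, 0, 0]]}}

```text
clock: 29.55
eef_pos: [0.6217, 0.1838, 0.0474]
tool_rot: [-3.141, 0.003, 1.569]
contact_force: [-0.4, -12.2, -2.1]
width: 0.0652
```

Run:
```python
from h import *
d=cap('wrist','w19.png')
```

```text
(no output)
```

View pics/w19.png

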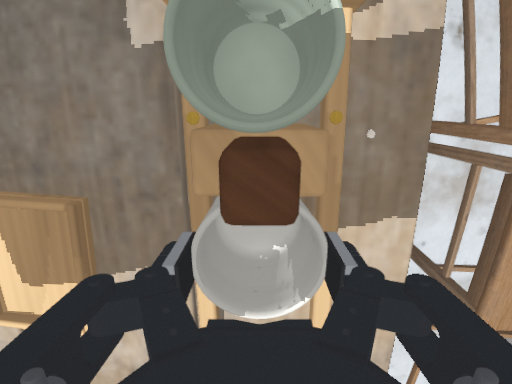

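>>> {"name": "arm_command", "arguments": {"series": [[-0.9, -0.12, 0, 0, 0, 0, 0], [-0.9, -0.12, 0, 0.12, 0, 0, 0], [-0.9, -0.12, 0, 0.15, 0, 0, 0], [-0.9, -0.12, 0, 0.15, 0, 0, 0]]}}

```text
clock: 30.0
eef_pos: [0.6218, 0.1836, 0.0468]
tool_rot: [3.141, 0.001, 1.57]
contact_force: [-3.8, -7.1, 7.8]
width: 0.0658
```

>>> {"name": "arm_command", "arguments": {"series": [[-0.9, -0.07, 0, 0, 0, 0, 0], [-0.9, -0.07, 0, 0, 0, 0, 0], [1, -0.07, 0, 0, 0, 0, 0], [1, -0.07, 0, 0, 0, 0, 0], [1, -0.07, 0, 0, 0, 0, 0], [1, -0.07, 0, 0, 0, 0, 0]]}}

```text
clock: 30.6
eef_pos: [0.622, 0.1835, 0.0462]
tool_rot: [3.142, -0.0, 1.57]
contact_force: [0.9, -1.6, -0.2]
width: 0.0857
```

Run:
```python
from h import *
d=cap('wrist','w20.png');o=monitor.get_obs();print(o['eef_pos'],o['width'])
a=np.linspace(0,6.283,61)
for y in(.180,.184):
    q=proj(d,np.c_[.622+.034*np.cos(a),y+.034*np.sin(a),np.full(61,.068)]);print(y,q.min(0).round(),q.max(0).round())
```

```text
[0.62193227 0.18345716 0.0461711 ] 0.0854283509851407
0.18 [189. 204.] [328. 327.]
0.184 [189. 196.] [329. 321.]
```

View pics/w20.png

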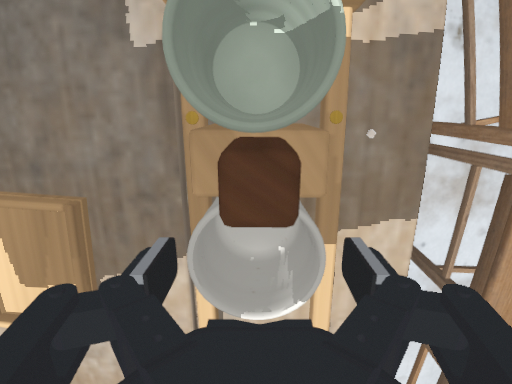

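>>> {"name": "arm_command", "arguments": {"series": [[1, 0, 0, -1.5, 0, 0, 0], [1, 0, 0, -4, 0, 0, 0], [1, 0, 0, -8, 0, 0, 0], [1, 0, 0, -12, 0, 0, 0], [1, 0, 0, -14, 0, 0, 0], [1, 0, 0, -14, 0, 0, 0], [1, 0, 0, -14, 0, 0, 0]]}}

```text
clock: 31.35
eef_pos: [0.6219, 0.1834, 0.1859]
tool_rot: [3.142, -0.0, 1.57]
contact_force: [-0.0, -0.7, -0.8]
width: 0.0854
```

Run:
```python
from h import *
d=cap('wrist','w21.png');o=monitor.get_obs();print(o['eef_pos'])
a=np.linspace(0,6.283,61)
for k,x,y,r,h in(('t',.6204,.2795,.0325,.084),('b',.622,.184,.034,.068)):
    q=proj(d,np.c_[x+r*np.cos(a),y+r*np.sin(a),np.full(61,h)]);print(k,q.min(0).round(1),q.max(0).round(1))
print('grip',proj(d,[[.622+a,.2334+b,.113] for a in(-.012,.012) for b in(-.012,.012)]).round(1).tolist())
cv2.imwrite('pics/c21.png',cv2.resize(cv2.imread('pics/w21.png')[60:260,160:360],None,fx=3,fy=3,interpolation=2))
```

```text
[0.62156082 0.18333561 0.18519158]
t [217.7  37.4] [297.  120.7]
b [223.7 152.3] [294.6 220.9]
grip [[243.5, 156.0], [243.1, 124.1], [274.7, 156.1], [275.2, 124.2]]
```

View pics/c21.png

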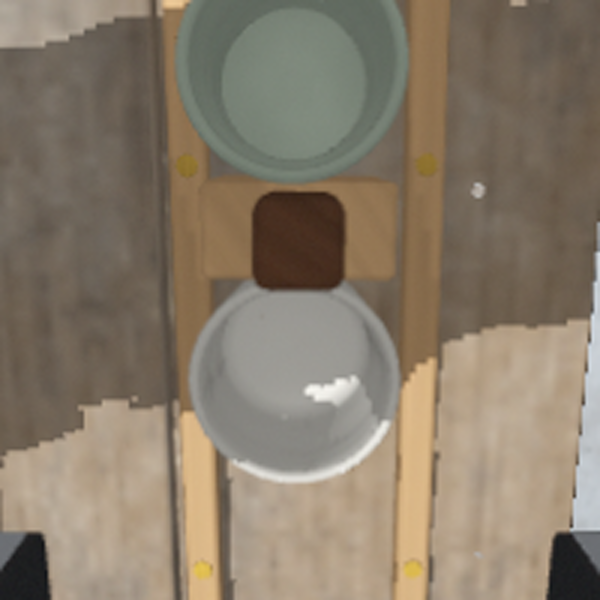

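>>> {"name": "arm_command", "arguments": {"series": [[0.2, 2.5, 0.05, 0, 0, 0, 0], [0.2, 5.0, 0.05, 0, 0, 0, 0], [0.2, 5.0, 0.05, 0, 0, 0, 0], [0.2, 5.0, 0.05, 4, 0, 0, 0], [0.2, 5.0, 0.05, 8, 0, 0, 0], [0.2, 5.0, 0.05, 10, 0, 0, 0], [0.2, 5.0, 0.05, 10.4, 0, 0, 0], [0.2, 5.0, 0.05, 10.4, 0, 0, 0]]}}

```text
clock: 32.2
eef_pos: [0.6221, 0.2329, 0.0817]
tool_rot: [-3.14, 0.0, 1.57]
contact_force: [0.6, -0.6, 0.9]
width: 0.0515
```

>>> {"name": "arm_command", "arguments": {"series": [[-1, 0, 0, 0, 0, 0, 0], [-1, 0, 0, 0, 0, 0, 0], [-1, 0, 0, 0, 0, 0, 0], [-1, 0, 0, 0, 0, 0, 0]]}}

```text
clock: 32.6
eef_pos: [0.6231, 0.2335, 0.0835]
tool_rot: [3.139, -0.0, 1.57]
contact_force: [-0.9, -0.3, 7.2]
width: 0.0232
```

Run:
```python
from h import *
d=cap('wrist','w22.png')
```

```text
(no output)
```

View pics/w22.png

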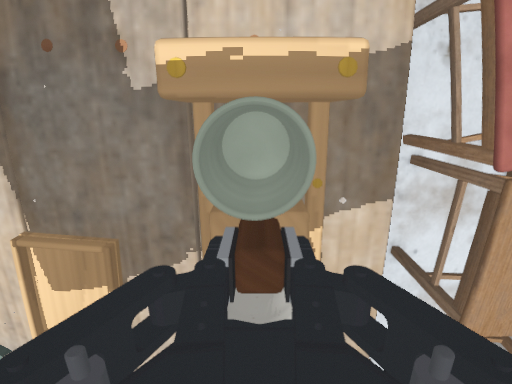

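>>> {"name": "arm_command", "arguments": {"series": [[-1, 0, 0, -1, 0, 0, 0], [-1, 0, 0, -3, 0, 0, 0], [-1, 0, 0, -6, 0, 0, 0], [-1, 0, 0, -10, 0, 0, 0], [-1, 0, 0, -12, 0, 0, 0], [-1, -5, 0, -12, 0, 0, 0], [-1, -10, 0, -12, 0, 0, 0], [-1, -11, 0, -12, 0, 0, 0], [-1, -11, 0, -12, 0, 0, 0], [-1, -11, 0, -12, 0, 0, 0]]}}

```text
clock: 33.65
eef_pos: [0.6224, 0.1238, 0.2027]
tool_rot: [3.141, -0.0, 1.57]
contact_force: [0.8, 0.1, -2.1]
width: 0.0231
```

Run:
```python
from h import *
d=cap('wrist','w23.png')
to(.6235,.123,.085,90)
```

```text
at [0.6224 0.1242 0.2025] [ 3.142 -0.     1.571] F [ 0.5 -0.3 -2.4] w 0.0231 clk 33.7
row t [-0.13  0.11 11.75] w [ 0. -0.  0.]
```

View pics/w23.png

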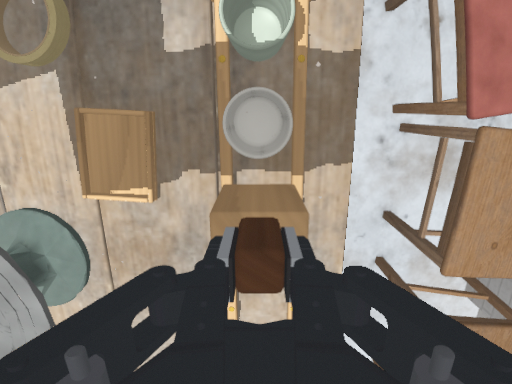

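>>> {"name": "arm_command", "arguments": {"series": [[-1, -0.1, 0.1, 4, 0, 0, 0], [-1, -0.1, 0.1, 8, 0, 0, 0], [-1, -0.1, 0.1, 11, 0, 0, 0], [-1, -0.1, 0.1, 11.8, 0, 0, 0], [-1, -0.1, 0.1, 11.8, 0, 0, 0], [-1, 0.2, 0.1, 11.8, 0, 0, 0], [-1, 0.5, 0.1, 11.8, 0, 0, 0], [-1, 0.7, 0.1, 11.8, 0, 0, 0], [-1, 0.7, 0.1, 11.8, 0, 0, 0]]}}

```text
clock: 34.6
eef_pos: [0.6235, 0.1309, 0.0844]
tool_rot: [3.141, -0.0, 1.571]
contact_force: [-0.5, -0.4, -2.1]
width: 0.0228
```

>>> {"name": "arm_command", "arguments": {"series": [[-1, 0.1, 0, 0.05, 0, 0, 0], [-1, 0.2, 0, 0.05, 0, 0, 0], [-1, 0.3, 0, 0.05, 0, 0, 0], [-1, 0.3, 0, 0.05, 0, 0, 0]]}}

```text
clock: 35.0
eef_pos: [0.6234, 0.1334, 0.0837]
tool_rot: [-3.142, -0.0, 1.57]
contact_force: [-0.9, -0.2, -2.8]
width: 0.0231
```

Run:
```python
from h import *
d=cap('wrist','w24.png')
cv2.imwrite('pics/c24.png',cv2.resize(cv2.imread('pics/w24.png')[80:310,165:355],None,fx=2.6,fy=2.6,interpolation=2))
a=np.linspace(0,6.283,61)
for y in(.182,.184,.186):
    q=proj(d,np.c_[.622+.034*np.cos(a),y+.034*np.sin(a),np.full(61,.068)]);print(y,q.min(0).round(1),q.max(0).round(1))
for y in(.149,.1505,.152): print('face',y,proj(d,[[.594,y,.070],[.652,y,.070]]).round(1).tolist())
```

```text
0.182 [196.3  89.3] [316.7 209.7]
0.184 [196.1  85.4] [316.9 206.6]
0.186 [195.9  81.5] [317.  203.4]
face 0.149 [[209.0, 209.2], [307.4, 209.3]]
face 0.1505 [[208.8, 206.8], [307.5, 206.9]]
face 0.152 [[208.7, 204.3], [307.7, 204.5]]
```

View pics/c24.png

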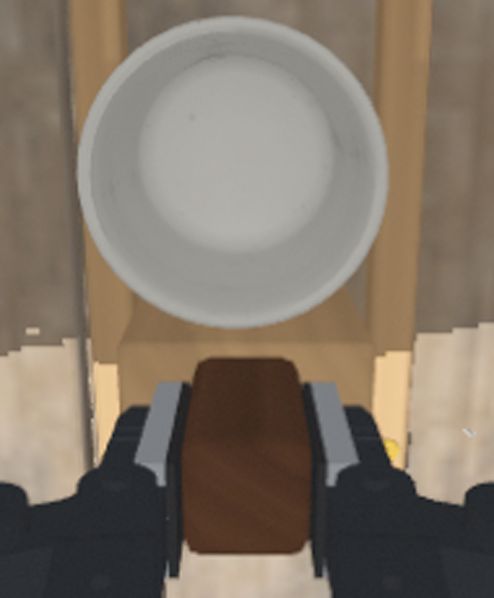

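>>> {"name": "arm_command", "arguments": {"series": [[-1, 0.1, 0, 0, 0, 0, 0], [-1, 0.2, 0, 0, 0, 0, 0], [-1, 0.25, 0, 0, 0, 0, 0], [-1, 0.25, 0, 0, 0, 0, 0]]}}

```text
clock: 35.45
eef_pos: [0.6234, 0.1359, 0.0838]
tool_rot: [3.142, 0.0, 1.57]
contact_force: [-0.6, 0.0, -1.9]
width: 0.0233
```

Run:
```python
from h import *
d=cap('wrist','w25.png')
cv2.imwrite('pics/c25.png',cv2.resize(cv2.imread('pics/w25.png')[80:310,165:355],None,fx=2.6,fy=2.6,interpolation=2))
a=np.linspace(0,6.283,61)
for y in(.184,.186):
    q=proj(d,np.c_[.622+.034*np.cos(a),y+.034*np.sin(a),np.full(61,.068)]);print(y,q.min(0).round(1),q.max(0).round(1))
```

```text
0.184 [196.3  90.2] [316.6 210.5]
0.186 [196.1  86.3] [316.8 207.3]
```

View pics/c25.png

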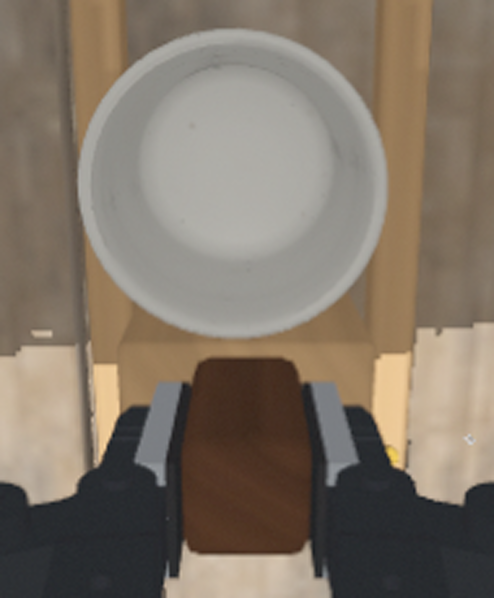

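>>> {"name": "arm_command", "arguments": {"series": [[-1, 0.1, 0, 0, 0, 0, 0], [-1, 0.1, 0, 0, 0, 0, 0], [-1, 0.1, 0, 0.1, 0, 0, 0], [-1, 0.1, 0, 0.2, 0, 0, 0], [-1, 0.1, 0, 0.2, 0, 0, 0]]}}

```text
clock: 36.0
eef_pos: [0.6236, 0.1368, 0.0833]
tool_rot: [3.14, 0.0, 1.57]
contact_force: [-6.3, -1.1, 18.7]
width: 0.0229
```

>>> {"name": "arm_command", "arguments": {"series": [[-1, 0, 0, -0.12, 0, 0, 0], [-1, 0, 0, -0.12, 0, 0, 0], [0.2, 0, 0, -0.12, 0, 0, 0], [0.2, 0, 0, -0.12, 0, 0, 0], [0.2, 0, 0, -0.12, 0, 0, 0], [0.2, 0, 0, -3, 0, 0, 0], [0.2, 0, 0, -7, 0, 0, 0], [0.2, 0, 0, -11, 0, 0, 0], [0.2, 0, 0, -11, 0, 0, 0]]}}

```text
clock: 36.9
eef_pos: [0.6254, 0.1371, 0.1968]
tool_rot: [3.134, -0.001, 1.57]
contact_force: [0.5, 0.2, -0.6]
width: 0.0513
```

Run:
```python
from h import *
d=cap('wrist','w26.png');T=cap('top','t26.png')
for k,n in(('pot',(384,187)),):
    print(k,rimfit(T,blob(T,k,n,34),HT[k]))
a=np.linspace(0,6.283,61)
for y in(.184,.186):
    q=proj(d,np.c_[.622+.034*np.cos(a),y+.034*np.sin(a),np.full(61,.068)]);print(y,q.min(0).round(1),q.max(0).round(1))
cv2.imwrite('pics/c26.png',cv2.resize(cv2.imread('pics/w26.png')[0:260,160:360],None,fx=2.3,fy=2.3,interpolation=2))
to(.517,-.344,.2,90)
```

```text
pot (array([ 0.51718939, -0.34382741,  0.0317434 ]), np.float64(0.0007322043192878949))
0.184 [218.9 100.9] [290.2 172.9]
0.186 [218.8  98.6] [290.3 170.9]
at [0.6238 0.1369 0.1921] [ 3.14 -0.    1.57] F [-0.  -0.  -0.8] w 0.0511 clk 37.0
row t [-48.1  -10.66  -0.81] w [ 0.1 -0.  -0. ]
```

View pics/c26.png

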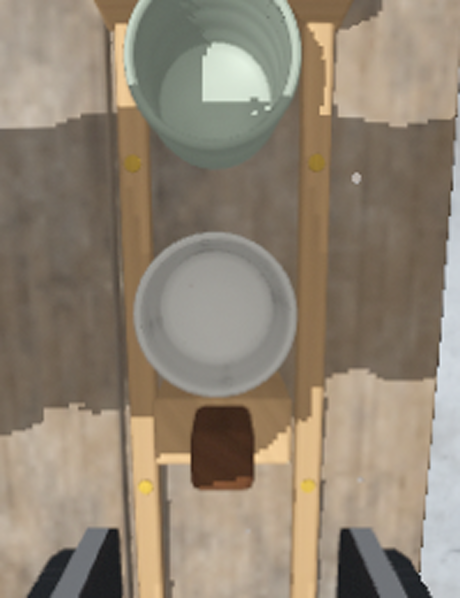

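View pics/t26.png

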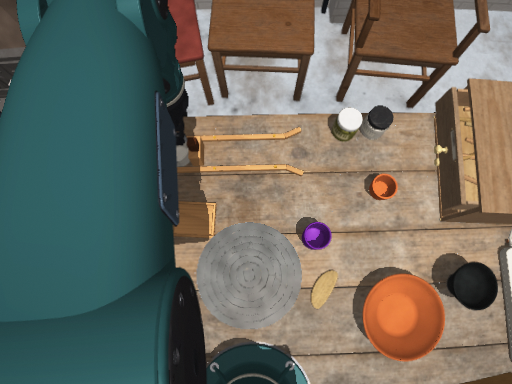

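>>> {"name": "arm_command", "arguments": {"series": [[1, -48.0, -10.6, -1, 0, 0, 0], [1, -48.0, -10.6, -1, 0, 0, 0], [1, -48.0, -10.6, -1, 0, 0, 0], [1, -48.0, -10.6, -1, 0, 0, 0], [1, -48.0, -10.6, -1, 0, 0, 0], [1, -48.0, -10.6, -1, 0, 0, 0], [1, -48.0, -10.6, -1, 0, 0, 0], [1, -48.0, -10.6, -1, 0, 0, 0], [1, -48.0, -10.6, -1, 0, 0, 0], [1, -48.0, -10.6, -1, 0, 0, 0]]}}

```text
clock: 38.0
eef_pos: [0.5158, -0.3452, 0.2002]
tool_rot: [-3.14, -0.001, 1.569]
contact_force: [1.3, 0.9, -0.4]
width: 0.0855
```

>>> {"name": "arm_command", "arguments": {"series": [[1, 0, 0, 0, 0, 0, 0]]}}

```text
clock: 38.1
eef_pos: [0.5154, -0.3473, 0.1996]
tool_rot: [-3.14, -0.001, 1.566]
contact_force: [0.4, 0.4, 0.1]
width: 0.0857
```

Run:
```python
from h import *
to(.517,-.343,.2,90)
d=cap('wrist','w27.png')
p=proj(d,[[.517,-.343,.05]])[0];print(p)
c=blob(d,'pot',p,50);print(cv2.boundingRect(c.astype(np.int32)));print(rimfit(d,c,.05,.1),rimfit(d,c,.05,.1,.033))
```

```text
at [ 0.5154 -0.3473  0.1996] [-3.140e+00 -1.000e-03  1.566e+00] F [0.4 0.4 0.1] w 0.0857 clk 38.1
row t [ 0.43  0.16 -0.04] w [-0.1 -0.  -0.3]
[260.89632239 176.78724618]
(231, 145, 62, 61)
(array([ 0.51730655, -0.3424071 ,  0.03186414]), np.float64(0.000372396111054745)) (array([ 0.51726928, -0.34096887,  0.033     ]), np.float64(0.0005969055209834572))
```

View pics/w27.png

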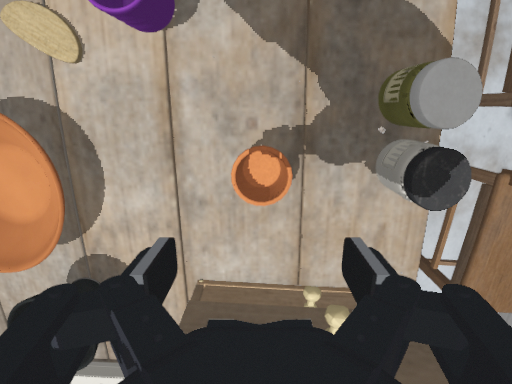

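>>> {"name": "arm_command", "arguments": {"series": [[1, 0.5, 0.1, 0, 0, 0, 0], [1, 0.5, 0.1, 5, 0, 0, 0], [1, 0.5, 0.1, 10, 0, 0, 0], [1, 0.5, 0.1, 15, 0, 0, 0], [1, 0.5, 0.1, 17.6, 0, 0, 0], [1, 0.5, 0.1, 17.6, 0, 0, 0], [-0.9, 0.5, 0.1, 17.6, 0, 0, 0], [-0.9, 0.5, 0.1, 17.6, 0, 0, 0], [-0.9, 0.5, 0.1, 17.6, 0, 0, 0], [-0.9, 0.5, 0.1, 17.6, 0, 0, 0]]}}

```text
clock: 39.15
eef_pos: [0.5191, -0.3379, 0.0285]
tool_rot: [3.139, 0.001, 1.571]
contact_force: [-1.5, 5.0, 9.1]
width: 0.0632
```

Run:
```python
from h import *
d=cap('wrist','w28.png')
o=monitor.get_obs();p=o['eef_pos']
a=np.linspace(0,6.283,61)
for dy in(-.004,0,.004):
    q=proj(d,np.c_[p[0]+.033*np.cos(a),p[1]+dy+.033*np.sin(a),np.full(61,.05)]);print(dy,q.min(0).round(),q.max(0).round())
to(.6235,.05,.17,90)
```

```text
-0.004 [191. 207.] [326. 326.]
0 [191. 199.] [327. 320.]
0.004 [190. 190.] [327. 313.]
at [ 0.5191 -0.3379  0.0285] [3.139e+00 1.000e-03 1.571e+00] F [-2.   5.8  9.7] w 0.0635 clk 39.2
row t [ 38.77  10.48 -14.18] w [0.1 0.1 0. ]
```

View pics/w28.png

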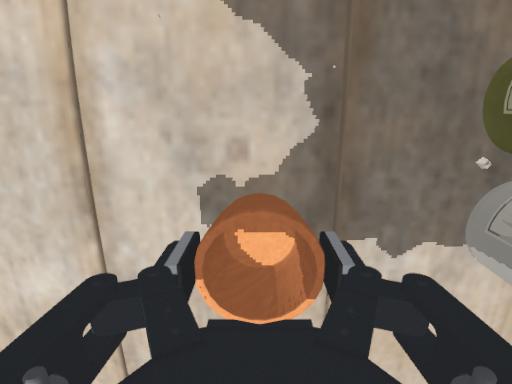

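>>> {"name": "arm_command", "arguments": {"series": [[-0.9, 0, 0, -0.4, 0, 0, 0], [-0.9, 0, 0, -3, 0, 0, 0], [-0.9, 0, 0, -8, 0, 0, 0], [-0.9, 0, 0, -13, 0, 0, 0], [-0.9, 19, 5.2, -14, 0, 0, 0], [-0.9, 19, 5.2, -14, 0, 0, 0], [-0.9, 19, 5.2, -14, 0, 0, 0], [-0.9, 19, 5.2, -14, 0, 0, 0], [-0.9, 19, 5.2, -14, 0, 0, 0], [-0.9, 19, 5.2, -14, 0, 0, 0]]}}

```text
clock: 40.2
eef_pos: [0.5708, -0.1472, 0.1672]
tool_rot: [3.14, 0.001, 1.573]
contact_force: [-0.2, -0.5, -1.2]
width: 0.0633
```

Run:
```python
from h import *
to(.6235,.065,.17,90)
```

```text
at [ 0.5708 -0.1472  0.1672] [3.140e+00 1.000e-03 1.573e+00] F [-0.2 -0.5 -1.2] w 0.0633 clk 40.2
row t [21.21  5.3  -0.29] w [0.1 0.1 0.1]
```

>>> {"name": "arm_command", "arguments": {"series": [[-0.9, 22.3, 5.3, 0, 0, 0, 0], [-0.9, 22.3, 5.3, 0, 0, 0, 0], [-0.9, 22.3, 5.3, 0, 0, 0, 0], [-0.9, 22.3, 5.3, 0, 0, 0, 0], [-0.9, 22.3, 5.3, 0, 0, 0, 0], [-0.9, 22.3, 5.3, 0, 0, 0, 0], [-0.9, 22.3, 5.3, 0, 0, 0, 0]]}}

```text
clock: 40.9
eef_pos: [0.6237, 0.0741, 0.1661]
tool_rot: [3.141, 0.0, 1.57]
contact_force: [0.6, 0.2, -0.4]
width: 0.0635
```

Run:
```python
from h import *
to(.6225,.0755,.031,90)
d=cap('wrist','w29.png')
```

```text
at [0.6237 0.0741 0.1661] [3.141 0.    1.57 ] F [ 0.6  0.2 -0.4] w 0.0635 clk 40.9
row t [ 0.14 -0.12 13.51] w [ 0.  0. -0.]
```

View pics/w29.png

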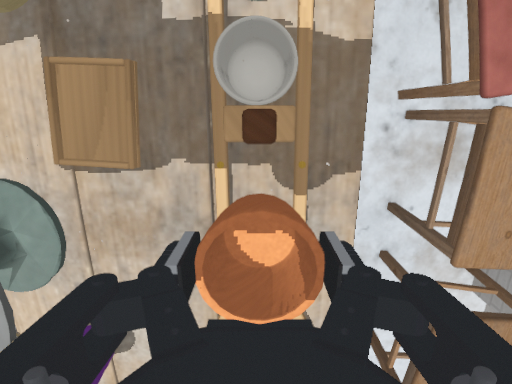

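>>> {"name": "arm_command", "arguments": {"series": [[-0.9, 0.1, 0, 4, 0, 0, 0], [-0.9, 0.1, 0, 8, 0, 0, 0], [-0.9, 0.1, 0, 12, 0, 0, 0], [-0.9, 0.1, 0, 13.3, 0, 0, 0], [-0.9, 0.1, 0, 13.4, 0, 0, 0], [-0.9, 0.1, 0, 13.4, 0, 0, 0], [-0.9, 0.1, 0, 13.4, 0, 0, 0]]}}

```text
clock: 41.65
eef_pos: [0.6246, 0.0755, 0.0338]
tool_rot: [3.139, 0.0, 1.57]
contact_force: [-0.3, 0.1, -1.1]
width: 0.0631
```

>>> {"name": "arm_command", "arguments": {"series": [[-0.9, 0, 0, 0.2, 0, 0, 0], [-0.9, 0, 0, 0.4, 0, 0, 0], [-0.9, 0, 0, 0.4, 0, 0, 0], [-0.9, 0, 0, 0.4, 0, 0, 0]]}}

```text
clock: 42.05
eef_pos: [0.624, 0.0759, 0.0285]
tool_rot: [3.14, 0.0, 1.57]
contact_force: [0.1, 0.6, 6.2]
width: 0.0634
```

Touchdown. Release and lift, staying at this y.

>>> {"name": "arm_command", "arguments": {"series": [[1, 0, 0, -0.05, 0, 0, 0], [1, 0, 0, -0.05, 0, 0, 0], [1, 0, 0, -0.05, 0, 0, 0], [1, 0, 0, -0.05, 0, 0, 0], [1, 0, 0, -3, 0, 0, 0], [1, 0, 0, -7, 0, 0, 0], [1, 0, 0, -12, 0, 0, 0], [1, 0, 0, -13, 0, 0, 0], [1, 0, 0, -13, 0, 0, 0], [1, 0, 0, -13, 0, 0, 0]]}}

```text
clock: 43.05
eef_pos: [0.6229, 0.0759, 0.1565]
tool_rot: [-3.14, -0.0, 1.57]
contact_force: [-0.1, 0.5, -0.5]
width: 0.0854
```

Run:
```python
from h import *
d=wrim('pot',(258,180),60,'w30.png')
cv2.imwrite('pics/c30.png',cv2.resize(cv2.imread('pics/w30.png')[0:250,160:360],None,fx=2.4,fy=2.4,interpolation=2))
to(.6235,.02,.1,90)
a=np.linspace(0,6.283,61)
for y in(.184,.186):
    q=proj(d,np.c_[.622+.034*np.cos(a),y+.034*np.sin(a),np.full(61,.068)]);print(y,q.min(0).round(1),q.max(0).round(1))
```

```text
pot free [0.6244 0.0711 0.0316] 0.0009 fixed r [0.6243 0.0728] 0.0012
at [0.6226 0.0759 0.156 ] [-3.139  0.     1.57 ] F [-0.8  0.  -0.6] w 0.0855 clk 43.1
row t [-5.59  0.1   5.6 ] w [-0.1  0.  -0. ]
0.184 [213.7  13.3] [302.7 107.6]
0.186 [213.6  10.3] [302.8 105. ]
```

View pics/c30.png

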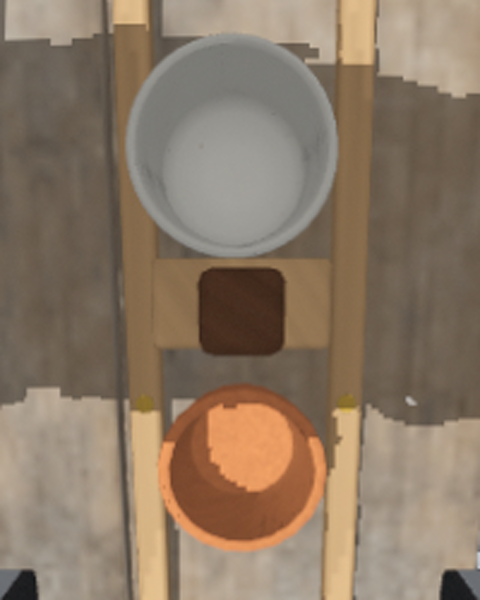

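>>> {"name": "arm_command", "arguments": {"series": [[-1, -3, 0.1, 0, 0, 6, 0], [-1, -6.2, 0.1, 0, 0, 12, 0], [-1, -6.2, 0.1, 0, 0, 12, 0], [-1, -6.2, 0.1, 3, 0, 12, 0], [-1, -6.2, 0.1, 7, 0, 12, 0], [-1, -6.2, 0.1, 11, 0, 12, 0], [-1, -6.2, 0.1, 12.8, 0, 12, 0], [-1, -6.2, 0.1, 12.8, 0, 12, 0], [-1, -6.2, 0.1, 12.8, 0, 12, 0]]}}

```text
clock: 44.0
eef_pos: [0.624, 0.0141, 0.0295]
tool_rot: [-3.14, -0.209, 1.57]
contact_force: [-1.0, -0.2, 0.1]
width: -0.0001
```

Run:
```python
from h import *
d=cap('wrist','w31.png')
o=monitor.get_obs();print(o['eef_pos'],o['tool_rot'],o['width'])
R=Ro.from_euler('xyz',o['tool_rot']);v=R.inv().apply([0,1,0]);print('world +y in tool',v.round(3),'up',R.inv().apply([0,0,1]).round(3))
cap('scene','s31.png')
cv2.imwrite('pics/s31c.png',cv2.resize(cv2.imread('pics/s31.png')[60:230,180:360],None,fx=3.3,fy=3.3,interpolation=2))
```

```text
[0.62460326 0.01396392 0.03029564] [ 3.14126787 -0.20920697  1.57045018] -0.00035189895071249285
world +y in tool [ 0.978 -0.     0.208] up [ 0.208  0.    -0.978]
```

View pics/w31.png

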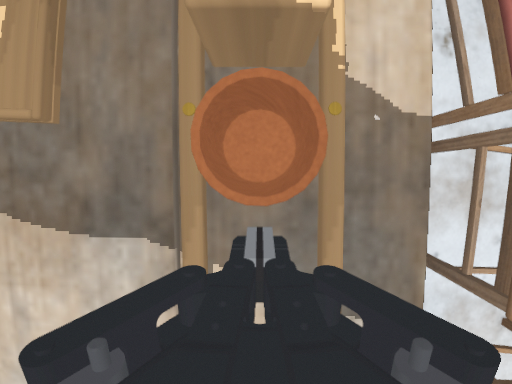

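View pics/s31c.png

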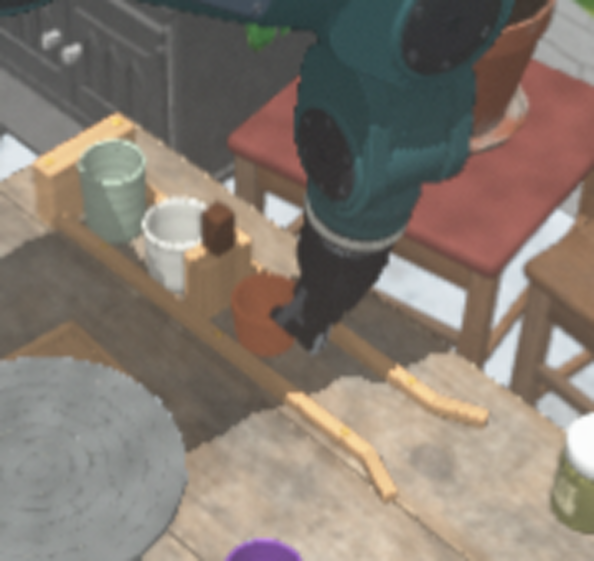

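>>> {"name": "arm_command", "arguments": {"series": [[-1, 0.41, 0, 0.5, 0, 0, 0], [-1, 0.9, 0, 0.6, 0, 0, 0], [-1, 1.3, 0, 0.7, 0, 0, 0], [-1, 1.7, 0, 0.78, 0, 0, 0], [-1, 2.0, 0, 0.84, 0, 0, 0], [-1, 2.26, 0, 0.9, 0, 0, 0], [-1, 2.26, 0, 0.9, 0, 0, 0]]}}

```text
clock: 44.8
eef_pos: [0.6244, 0.0382, 0.0257]
tool_rot: [3.142, -0.21, 1.571]
contact_force: [0.1, 1.1, -0.2]
width: -0.0001
```

Run:
```python
from h import *
d=cap('wrist','w32.png')
o=monitor.get_obs();print(o['eef_pos'])
c=blob(d,'pot',(258,150),90);print(cv2.boundingRect(c.astype(np.int32)));print(rimfit(d,c,.05,.1),rimfit(d,c,.05,.1,.033))
```

```text
[0.62434039 0.03804366 0.02567092]
(190, 98, 141, 141)
(array([0.62476411, 0.07987168, 0.0319688 ]), np.float64(0.00016591878612081418)) (array([0.62391236, 0.07888047, 0.033     ]), np.float64(0.00039691600104354365))
```

View pics/w32.png

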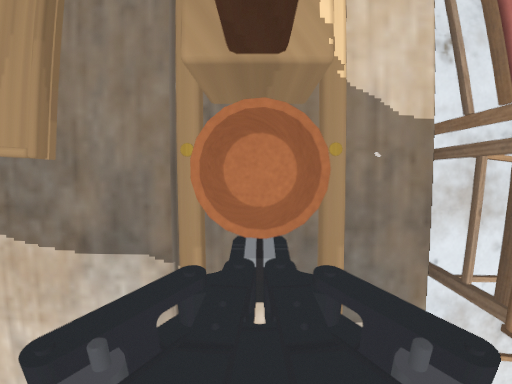

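>>> {"name": "arm_command", "arguments": {"series": [[-1, 0.2, 0, 0.04, 0, 0, 0], [-1, 0.4, 0, 0.08, 0, 0, 0], [-1, 0.59, 0, 0.12, 0, 0, 0], [-1, 0.59, 0, 0.12, 0, 0, 0], [-1, 0.59, 0, 0.12, 0, 0, 0]]}}

```text
clock: 45.35
eef_pos: [0.6243, 0.044, 0.0257]
tool_rot: [-3.142, -0.21, 1.57]
contact_force: [-0.3, -0.6, 0.2]
width: 0.0002
```

```bash
cat > pm.py <<'E'
from h import *
import sys
d=cap('wrist',sys.argv[1])
o=monitor.get_obs();print(o['eef_pos'],o['contact_force'].round(1))
c=blob(d,'pot',(258,150),90);print(cv2.boundingRect(c.astype(np.int32)));print(rimfit(d,c,.05,.1)[0],rimfit(d,c,.05,.1,.033)[0])
cv2.imwrite('pics/c'+sys.argv[1],cv2.resize(cv2.imread('pics/'+sys.argv[1])[0:250,160:360],None,fx=2.4,fy=2.4,interpolation=2))
E
python3 pm.py w33.png
```

```text
[0.62435538 0.04391129 0.02571215] [-0.7  0.5 -0.2]
(191, 98, 140, 141)
[0.62513413 0.08571909 0.03192054] [0.6248399  0.08439801 0.033     ]
```

View pics/cw33.png

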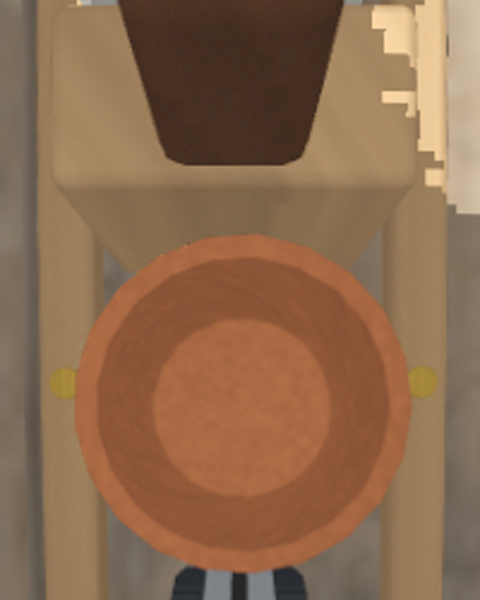

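>>> {"name": "arm_command", "arguments": {"series": [[-1, 0.1, 0, 0.02, 0, 0, 0], [-1, 0.2, 0, 0.04, 0, 0, 0], [-1, 0.2, 0, 0.04, 0, 0, 0], [-1, 0.2, 0, 0.04, 0, 0, 0]]}}

```text
clock: 45.8
eef_pos: [0.6243, 0.0459, 0.0257]
tool_rot: [-3.142, -0.21, 1.57]
contact_force: [0.3, -0.0, -0.0]
width: -0.0003
```

>>> {"name": "arm_command", "arguments": {"series": [[-1, 0.1, 0, 0.02, 0, 0, 0], [-1, 0.1, 0, 0.02, 0, 0, 0], [-1, 0.1, 0, 0.02, 0, 0, 0]]}}

```text
clock: 46.1
eef_pos: [0.6244, 0.047, 0.0257]
tool_rot: [3.142, -0.209, 1.57]
contact_force: [0.2, -1.3, -0.5]
width: -0.0002
```

```bash
python3 pm.py w34.png
```

```text
[0.62434222 0.04696129 0.02573629] [ 0.2  0.  -0.7]
(192, 98, 140, 141)
[0.62519545 0.08838461 0.0319951 ] [0.62575958 0.08723257 0.033     ]
```

View pics/cw34.png

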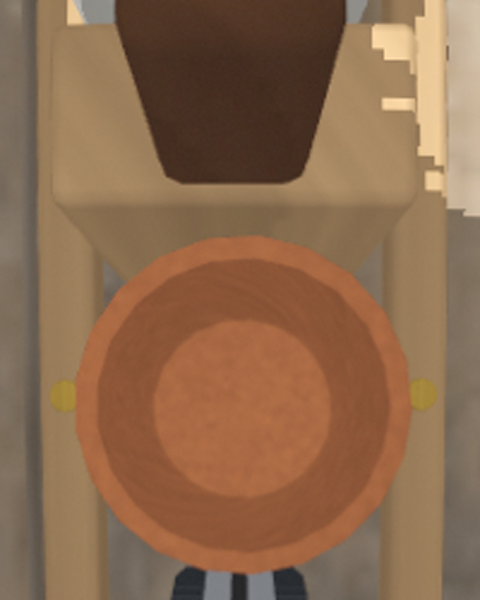

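Run:
```python
from h import *
d=cap('wrist')
print(onz(d,[[260,84.6],[260,86]],.07), onz(d,[[260,98.3]],.05))
```

```text
[[0.62475655 0.12042351 0.07      ]
 [0.62475737 0.11988858 0.07      ]] [[0.62479426 0.12038887 0.05      ]]
```

>>> {"name": "arm_command", "arguments": {"series": [[-1, -1, 0, -0.2, 0, 0, 0], [-1, -3, 0, -0.6, 0, 0, 0], [-1, -2.2, 0, -4.5, 0, 0, 0], [-1, -1.2, 0, -9.5, 0, 0, 0], [-1, -0.2, 0, -14, 0, 0, 0], [-1, -0.2, 0, -14, 0, -6, 0], [-1, -0.2, 0, -14, 0, -12, 0], [-1, -0.2, 0, -14, 0, -12, 0], [-1, -0.2, 0, -14, 0, -12, 0]]}}

```text
clock: 47.1
eef_pos: [0.6242, 0.016, 0.1621]
tool_rot: [-3.141, -0.002, 1.571]
contact_force: [-1.0, -0.6, -0.3]
width: -0.0003
```

Run:
```python
from h import *
to(.6235,.10,.19,90)
```

```text
at [0.6242 0.016  0.1621] [-3.141e+00 -2.000e-03  1.571e+00] F [-1.  -0.6 -0.3] w -0.0003 clk 47.1
row t [ 8.4  -0.06 -2.77] w [-0.  -0.1  0. ]
```

>>> {"name": "arm_command", "arguments": {"series": [[0.2, 4, 0, -2.8, 0, 0, 0], [0.2, 8.4, 0, -2.8, 0, 0, 0], [0.2, 8.4, 0, -2.8, 0, 0, 0], [0.2, 8.4, 0, -2.8, 0, 0, 0], [0.2, 8.4, 0, -2.8, 0, 0, 0]]}}

```text
clock: 47.6
eef_pos: [0.6243, 0.0986, 0.1897]
tool_rot: [-3.14, -0.001, 1.569]
contact_force: [-0.7, 1.0, 0.6]
width: 0.0514
```

```bash
cat > row.py <<'E'
from h import *
import sys
d=cap('wrist',sys.argv[1]);o=monitor.get_obs();print(o['eef_pos'])
cv2.imwrite('pics/c'+sys.argv[1],cv2.resize(cv2.imread('pics/'+sys.argv[1])[0:300,160:360],None,fx=2,fy=2,interpolation=2))
a=np.linspace(0,6.283,61)
for k,x,y,r,h in(('t',.6204,.2795,.0325,.084),('b',.622,.184,.034,.068),('p',.624,.0878,.033,.05)):
    q=proj(d,np.c_[x+r*np.cos(a),y+r*np.sin(a),np.full(61,h)]);print(k,((q.min(0)-[160,0])*2).round(1),((q.max(0)-[160,0])*2).round(1))
print('grip',((proj(d,[[.6235+a,.135+b,.113] for a in(-.012,.012) for b in(-.012,.012)])-[160,0])*2).round(1).tolist())
E
python3 row.py w35.png
```

```text
[0.62437085 0.09849336 0.18982238]
t [ 104.5 -157.1] [272.1  24.4]
b [117.4 109.5] [269.1 267.5]
p [134.7 323.4] [261.  444.9]
grip [[165.9, 344.9], [165.0, 284.0], [226.3, 344.9], [227.1, 284.1]]
```

View pics/cw35.png

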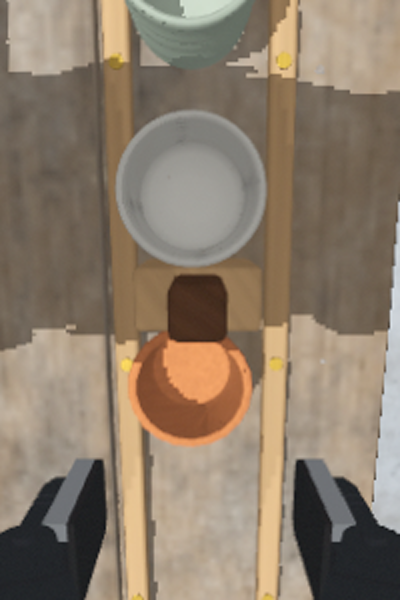

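>>> {"name": "arm_command", "arguments": {"series": [[0.2, 3.75, 0, 0, 0, 0, 0], [0.2, 3.75, 0, 0, 0, 0, 0], [0.2, 3.75, 0, 4, 0, 0, 0], [0.2, 3.75, 0, 8, 0, 0, 0], [0.2, 3.75, 0, 10.5, 0, 0, 0], [0.2, 3.75, 0, 10.5, 0, 0, 0], [-1, 3.75, 0, 10.5, 0, 0, 0], [-1, 3.75, 0, 10.5, 0, 0, 0], [-1, 3.75, 0, 10.5, 0, 0, 0], [-1, 3.75, 0, 10.5, 0, 0, 0]]}}

```text
clock: 48.65
eef_pos: [0.6253, 0.1371, 0.0869]
tool_rot: [3.139, 0.0, 1.57]
contact_force: [-2.1, -1.8, 7.4]
width: 0.0226
```

>>> {"name": "arm_command", "arguments": {"series": [[-1, 0, 0, -0.5, 0, 0, 0], [-1, 0, 0, -2, 0, 0, 0], [-1, 0, 0, -5, 0, 0, 0], [-1, 0, 0, -9, 0, 0, 0], [-1, 0, 0, -11.5, 0, 0, 0], [-1, 0, 0, -11.5, 0, 0, 0], [-1, 0, 0, -11.5, 0, 0, 0]]}}

```text
clock: 49.35
eef_pos: [0.6245, 0.1374, 0.2004]
tool_rot: [3.141, -0.0, 1.57]
contact_force: [-0.5, -0.6, -2.5]
width: 0.0232
```

```bash
python3 row.py w36.png; python3 -c "
from h import *
to(.449,.144,.205,86)"
```

```text
[0.6240262  0.13735939 0.19946919]
t [110.9 -36.3] [266.6 131.2]
b [122.7 202.5] [263.5 344.8]
p [138.2 390.7] [256.1 500.3]
grip [[168.1, 427.2], [167.3, 373.9], [223.3, 427.3], [224.1, 373.9]]
at [0.624  0.1374 0.1995] [-3.141 -0.     1.57 ] F [-0.8 -0.3 -3.8] w 0.023 clk 49.4
row t [  0.66 -17.5   -0.53] w [-0.1  0.   4. ]
```

View pics/w36.png

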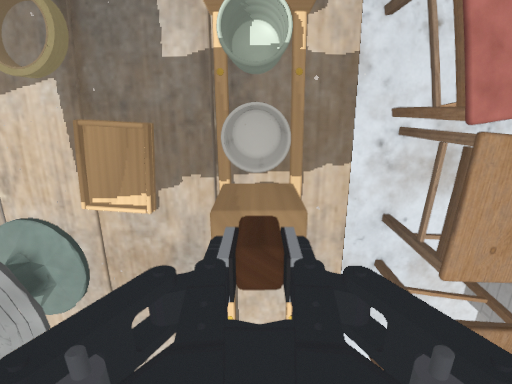

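>>> {"name": "arm_command", "arguments": {"series": [[-1, 0.6, -17.4, -0.5, 0, 0, 4], [-1, 0.6, -17.4, -0.5, 0, 0, 4], [-1, 0.6, -17.4, -0.5, 0, 0, 4], [-1, 0.6, -17.4, -0.5, 0, 0, 4], [-1, 0.6, -17.4, -0.5, 0, 0, 4], [-1, 0.6, -17.4, -0.5, 0, 0, 4], [-1, 0.6, -17.4, -0.5, 0, 0, 4]]}}

```text
clock: 50.1
eef_pos: [0.4511, 0.1434, 0.2047]
tool_rot: [-3.141, 0.0, 1.5]
contact_force: [0.3, -0.4, -2.5]
width: 0.0229
```

```bash
python3 -c "
from h import *
cap('wrist','w37.png')
to(.4495,.1435,.098,86)"
```

```text
at [0.4512 0.1434 0.2046] [-3.141  0.     1.5  ] F [ 0.2  0.3 -2.1] w 0.0232 clk 50.1
row t [ 0.   -0.16 10.66] w [-0.  0. -0.]
```

View pics/w37.png

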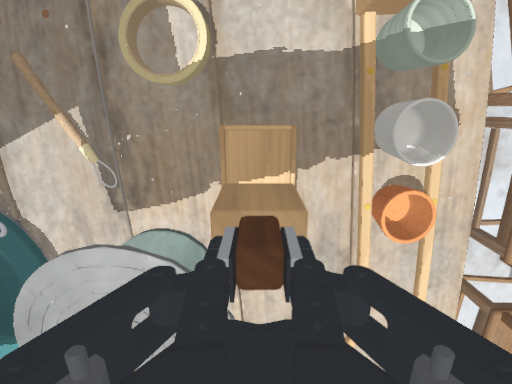

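Aligned over the tray; ware row intact. Lower.

>>> {"name": "arm_command", "arguments": {"series": [[-1, 0, -0.1, 4, 0, 0, 0], [-1, 0, -0.1, 8, 0, 0, 0], [-1, 0, -0.1, 10, 0, 0, 0], [-1, 0, -0.1, 10.7, 0, 0, 0], [-1, 0, -0.1, 11.0, 0, 0, 0], [-1, 0, -0.1, 11.2, 0, 0, 0], [-1, 0, -0.1, 11.2, 0, 0, 0]]}}

```text
clock: 50.85
eef_pos: [0.4501, 0.1436, 0.0939]
tool_rot: [3.14, -0.0, 1.5]
contact_force: [-0.0, 0.5, -2.1]
width: 0.0227
```

>>> {"name": "arm_command", "arguments": {"series": [[-1, 0, 0, 0.1, 0, 0, 0], [-1, 0, 0, 0.2, 0, 0, 0], [-1, 0, 0, 0.2, 0, 0, 0], [-1, 0, 0, 0.2, 0, 0, 0]]}}

```text
clock: 51.25
eef_pos: [0.45, 0.1438, 0.0929]
tool_rot: [3.139, -0.001, 1.501]
contact_force: [-5.5, 0.2, 20.2]
width: 0.0232
```

Seated on the tray floor. Release and lift.

>>> {"name": "arm_command", "arguments": {"series": [[-1, 0, 0, -0.1, 0, 0, 0], [-1, 0, 0, -0.1, 0, 0, 0], [0.2, 0, 0, -0.1, 0, 0, 0], [0.2, 0, 0, -0.1, 0, 0, 0], [0.2, 0, 0, -0.1, 0, 0, 0], [0.2, 0, 0, -3, 0, 0, 0], [0.2, 0, 0, -7, 0, 0, 0], [0.2, 0, 0, -12, 0, 0, 0], [0.2, 0, 0, -14, 0, 0, 0], [0.2, 0, 0, -14, 0, 0, 0]]}}

```text
clock: 52.25
eef_pos: [0.4507, 0.1437, 0.2339]
tool_rot: [3.137, -0.001, 1.501]
contact_force: [0.1, 0.1, -1.6]
width: 0.0512
```

```bash
python3 -c "
from h import *
d=cap('wrist','w38.png')
print(proj(d,[[.450,.1445,.119],[.45,.1457,.018]]))
to(.60,.10,.25,90)"
```

```text
[[257.76067723 188.53967592]
 [257.78836149 167.15820691]]
at [0.45   0.1436 0.232 ] [ 3.14 -0.    1.5 ] F [ 0.5  0.7 -0.8] w 0.0516 clk 52.3
row t [-3.29 15.27 -1.77] w [ 0.1 -0.  -4. ]
```

View pics/w38.png

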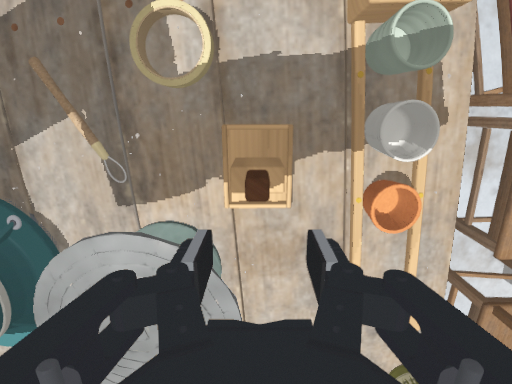

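>>> {"name": "arm_command", "arguments": {"series": [[0.2, -3.3, 15.2, -5, 0, 0, -4], [0.2, -3.3, 15.2, -5, 0, 0, -4], [0.2, -3.3, 15.2, -5, 0, 0, -4], [0.2, -3.3, 15.2, -5, 0, 0, -4], [0.2, -3.3, 15.2, -5, 0, 0, -4], [0.2, -3.3, 15.2, -5, 0, 0, -4], [0.2, -3.3, 15.2, -5, 0, 0, -4]]}}

```text
clock: 53.0
eef_pos: [0.5975, 0.1003, 0.2807]
tool_rot: [-3.14, -0.0, 1.571]
contact_force: [0.1, -0.3, 0.4]
width: 0.0515
```

```bash
sed -i 's/\[0:300,160:360\]/[0:300,160:360]/' row.py; python3 row.py w39.png
python3 - <<'E'
from h import *
d=cap('wrist')
C={}
for k,(x,y) in dict(tumbler=(.6204,.2795),beaker=(.622,.184),pot=(.624,.0878)).items():
    c=blob(d,k,proj(d,[[x,y,HT[k]*.7]])[0],40);f=rimfit(d,c,HT[k],-.1);g=rimfit(d,c,HT[k],-.1,RR[k]);C[k]=f[0][:2];print(k,f[0].round(4),f[1].round(4),g[0][:2].round(4))
print(np.hypot(*(C['tumbler']-C['beaker'])),np.hypot(*(C['pot']-C['beaker'])))
print('stop',proj(d,[[.624,.312,.075]]))
E
```

```text
[0.59756695 0.10036287 0.28099254]
t [181.7 -46.3] [301.6  83.3]
b [183.4 142.6] [295.7 259.2]
p [189.2 302.4] [286.4 397.5]
grip [[224.0, 313.7], [224.6, 269.8], [267.3, 313.9], [268.8, 270.0]]
tumbler [0.619  0.2666 0.0298] 0.0043 [0.6186 0.2623]
beaker [0.62   0.1839 0.0341] 0.0007 [0.6201 0.184 ]
pot [0.6198 0.087  0.0314] 0.0008 [0.6191 0.0889]
0.08275939677243443 0.09690671003451896
stop [[283.85866821 -19.22887021]]
```

View pics/w39.png

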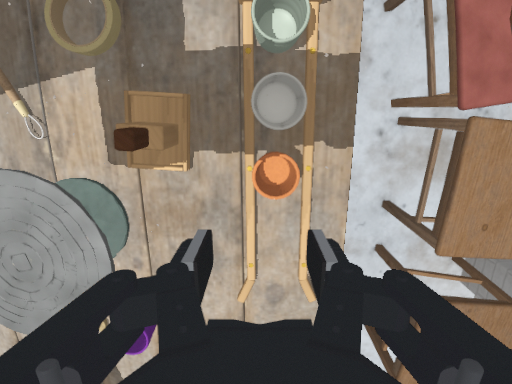

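View pics/cw39.png

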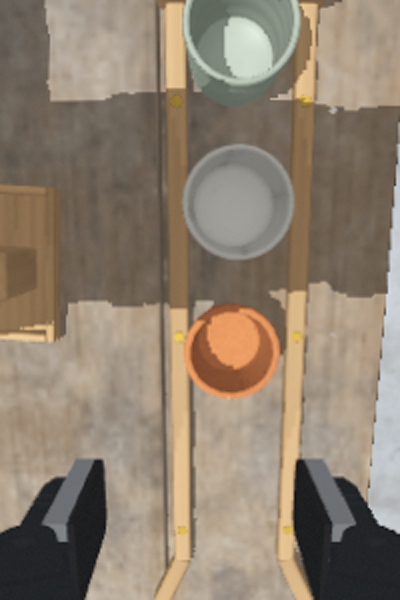

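>>> {"name": "arm_command", "arguments": {"series": [[0.2, 5, 1, 0, 0, 0, 0], [0.2, 8, 1, 0, 0, 0, 0], [0.2, 8, 1, 0, 0, 0, 0], [0.2, 8, 1, 0, 0, 0, 0], [0.2, 8, 1, 0, 0, 0, 0]]}}

```text
clock: 53.6
eef_pos: [0.6084, 0.1794, 0.2815]
tool_rot: [3.142, 0.0, 1.57]
contact_force: [0.5, 0.1, -0.3]
width: 0.0516
```

Run:
```python
from h import *
d=cap('wrist','w40.png')
C={}
for k,(x,y) in dict(tumbler=(.6204,.2795),beaker=(.622,.184),pot=(.624,.0878)).items():
    c=blob(d,k,proj(d,[[x,y,HT[k]*.7]])[0],42);f=rimfit(d,c,HT[k],.1);g=rimfit(d,c,HT[k],.1,RR[k]);C[k]=f[0][:2];print(k,f[0].round(4),f[1].round(4),g[0][:2].round(4))
print(np.hypot(*(C['tumbler']-C['beaker'])),np.hypot(*(C['pot']-C['beaker'])))
print('stop',proj(d,[[.624,.312,.075]]))
cap('scene','s40.png');T=cap('top')
```

```text
tumbler [0.6201 0.2795 0.0308] 0.0004 [0.6192 0.2775]
beaker [0.621  0.1829 0.033 ] 0.0011 [0.6207 0.1842]
pot [0.62   0.0877 0.0311] 0.0011 [0.6197 0.0901]
0.09656266263442062 0.09519407327091982
stop [[272.83819558  56.72096591]]
```

View pics/w40.png

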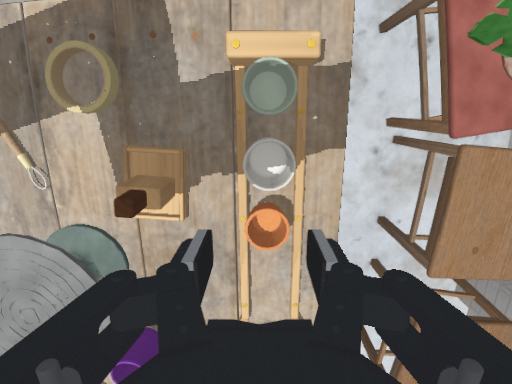

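View pics/s40.png

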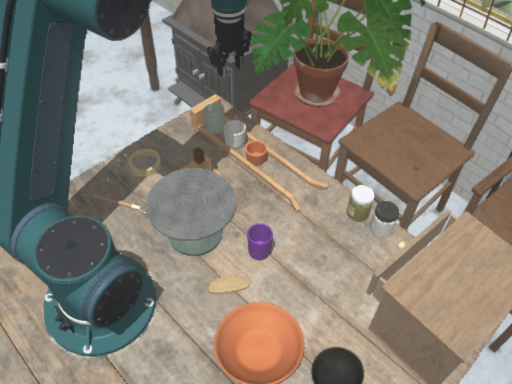

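The row reads tumbler at the stop, then beaker and pot, all upright. The gaps measure 96.6 mm and 95–97 mm between centres, the block is upright in its tray, and the jars and tape have not moved. I'm handing in.

```bash
python3 -c "
from workcell import job
print(job.close_job())"
```

```text
the job is handed in; nothing more can be done
None
```

I lined up the three pieces present (no cup was there): tumbler against the stop, then the white beaker, then the terracotta pot. Both gaps were set with the spacing block, and I handed the job in at about 54 s; it gave no verdict.

**Last wrist-camera check:**

| Check | Measured | Required |
|---|---|---|
| Tumbler centre to stop face | about 32.5 mm | under 38 mm |
| Tumbler to beaker centres | 95.5–96.6 mm | 92–101 mm |
| Beaker to pot centres | 95–97 mm | 92.5–101.5 mm |
| Distance off the rails' mid line | under about 4 mm | within 12 mm |

- **Rest of the scene:** In the last pictures every piece stood upright. The block stood upright in its tray, near the middle. The jars and tape looked unmoved, and the gripper was clear of everything.
- **What went wrong:** I first slid the tumbler to the stop while gripping it. It tilted in the pads, and twice it ended 9–14 mm from the stop when released. I then lifted it clear of the table, carried it forward and set it down upright against the stop.
- **What disagreed:** The top and wrist cameras differed by about 2–3 mm, mostly at the stop face and the block. I settled those by contact and close-up wrist views. Fitting the rims with the given radius shifted their centres by up to 2.5 mm.

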